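# Pack the last sample bottle and latch the tasting case

## Task

Get the home brewer's sample case ready to carry: stand the fallen orange-capped bottle upright on the bench and let go of it, then take it again by its cap from above and set it upright in the free place of the case (green pad). Put the lid on the case with its keeper on the latch side, swing the wire loop of the draw latch in over the keeper, and fold the red lever all the way down so that it snaps over centre and clamps the lid. Set things down rather than drop them, and leave the other bottles and the clutter where they stand.

Things in the scene. Friction and masses are not known exactly. Their poses are not given: they have to be found in the camera images.
- bottle_mid (a point): Centre of the fallen amber bottle with orange cap, 104 mm tall, 0.16 kg; z axis from base to cap. Body diameter 44 from the base to 62 mm up, cone to 72, neck diameter 24 to 78, cap diameter 28 from 78 to 104 mm up. The centre is 52 mm from the base. Starts lying on the bench, cap pointing to the robot's right (-y, within 30 degrees); it can roll if pushed.
- mate1_mid (a point): Centre of a white-capped bottle of the same shape and size, already standing in the case.
- mate2_mid (a point): Centre of the second white-capped bottle of the same shape and size, already standing in the case.
- pad_top (a point): Centre of the green disc (diameter 38) on the case's floor in the free place of the lane (either end or the middle). Bottles stand on the floor, 6 mm above the bench. Places are 52 mm wide across the lane, 52 to 56 along it, walled 30 mm high by black foam; neighbours stand 58 mm apart. Above the foam the case is 100 mm wide inside.
- case_mouth (a point): Centre of the fixed aluminium case's rim, 124 mm above the bench, z up. The case is 112 mm (x) by 184 mm (y) outside, walls 6 mm; its lane of three places runs along its y axis, over the centre line. The latch is in the middle of the side that faces this frame's -x.
- latch_pivot (a point): Axis of the latch lever, fixed to the case: 15 mm out from the outer face of the -x side, 98 mm above the bench. Same axes as case_mouth; the axis of turning is y.
- lever (a joint): Angle of the red latch lever (rad): 0 = closed, pointing straight down along the case's side; pi/2 = straight out (-x of the case); starts open, 2.0 to 2.3 (out and upward, limit 2.4), and stays where put. 40 mm long from the pivot, 26 wide, 4 thick. With the loop hooked it is sprung: past dead centre at about 0.55 it snaps to 0 by itself; under 10 N at its end suffices.
- lever_end (a point): Middle of the free end of the lever, on its outer face, 40 mm from the pivot; z points from there back to the pivot.
- loop_bar (a point): Middle of the cross bar (diameter 6, 52 mm long, along y) of the latch's steel wire loop, 45 mm long, side wires 47 mm apart. The loop hinges freely on a pin on the lever 15 mm from the pivot. It starts lying out from the case on a stop, bar clear above the lever's end. Pushed towards the case (under 1 N) it swings up, over its top, and falls in on the keeper. It stretches a few mm on a spring.
- lid_grip (a point): Centre of the grip bar of the loose lid's black bridge handle: bar 14 mm wide (x), 80 long (y), 12 high, its middle 30 mm above the lid's top and 50 above its lowest face; the space under the bar is 60 long and 24 high. Lid 112 x 184 mm, 0.45 kg, starts right way up on the bench. When fitted its axes are parallel to case_mouth's (x with x).
- lid_rim (a point): Centre of the underside of the lid's 10 mm plate, which lies on the case's rim when fitted (then at case_mouth). Below it a plug 10 mm deep, smaller than the case's inside by 3 mm all round (5.5 mm at its lowest half).
- keeper (a point): Seat of the keeper on the lid's -x edge, where the loop's bar rests when latched (ledge 30 mm wide, 3 mm below). Outward (-x) a lip, inner face 5.5 mm away, top 3.5 mm above the seat; inward (+x) a back plate, face 6 mm away, top 15 mm above. The bar goes over the lip into this trough; with the lever open it waits up to 15 mm above the seat at the back plate; the lever then draws it down.
Not all that is in view belongs to the job. What is shaped like the part that bears lid_grip but blue is not meant. What is shaped like the part that bears mate1_mid but pink is not meant.

How it is judged:
On the way, in this order (a step that is already met when the one before it is completed fails the run):
1. the orange-capped bottle stands upright on the bench, let go (angle between bottle_mid's own z axis and vertical below 0.1 rad and height (world z) of bottle_mid below 0.056 m and horizontal distance between bottle_mid and pad_top above 0.1 m and contact force between the fingers and bottle below 0.1 N), for 0.2 s.
2. the orange-capped bottle stands upright in the free place of the case, let go (horizontal distance between bottle_mid and pad_top below 0.012 m and angle between bottle_mid's own z axis and vertical below 0.12 rad and height (world z) of bottle_mid below 0.064 m and contact force between the fingers and bottle below 0.1 N), for 0.2 s.
3. the lid lies seated on the case, let go (horizontal distance between lid_rim and case_mouth below 0.008 m and z of lid_rim in the frame of case_mouth below 0.003 m and angle between the x axis of lid_rim and the x axis of case_mouth, either way round below 0.08 rad and angle between lid_rim's own z axis and vertical below 0.03 rad and contact force between the fingers and lid below 0.1 N), for 0.2 s.
4. the loop's bar is over the lip, in the keeper's trough (x of loop_bar in the frame of keeper between -0.0065 and 0.0065 m and y of loop_bar in the frame of keeper between -0.02 and 0.02 m and z of loop_bar in the frame of keeper between -0.004 and 0.018 m), for 0.1 s.
At the end, for the whole second after the job is handed in: Lever under 0.12 rad; loop bar within 6.5 mm across and 5 mm in height of the keeper seat, pulling over 4 N; lid centre within 8 mm, under 3 mm above the rim, square within 0.08 rad, level, at rest; bottle upright within 12 mm of the pad; white-capped bottles upright, moved under 20 mm (value of joint lever below 0.12 rad and x of loop_bar in the frame of keeper between -0.0065 and 0.0065 m and y of loop_bar in the frame of keeper between -0.02 and 0.02 m and z of loop_bar in the frame of keeper between -0.005 and 0.005 m and contact force between loop and lid above 4 N and horizontal distance between lid_rim and case_mouth below 0.008 m and z of lid_rim in the frame of case_mouth below 0.003 m and angle between the x axis of lid_rim and the x axis of case_mouth, either way round below 0.08 rad and angle between lid_rim's own z axis and vertical below 0.03 rad and horizontal distance between bottle_mid and pad_top below 0.012 m and angle between each of bottle_mid, mate1_mid, mate2_mid's own z axis and vertical below 0.12 rad and height (world z) of bottle_mid below 0.064 m and distance of each of mate1_mid, mate2_mid from where it was at the start of the episode below 0.02 m and linear speed of lid below 0.02 m/s); the robot touches nothing.
It fails at once if the bottle is dropped or rammed into the case (over 40 N) (contact force between bottle and case above 40 N).
It fails at once if the lid is dropped or rammed onto the case (over 80 N) (contact force between lid and case above 80 N).
It fails at once if a white-capped bottle is knocked over or lifted out (distance of any of mate1_mid, mate2_mid from where it was at the start of the episode above 0.06 m).
It fails at once if a bystander (jar, funnel, spoon, tub, tall bottles) is pushed more than 40 mm or knocked over (distance of any of jar, funnel, green, beer1, beer2, tub, spoon from where it was at the start of the episode above 0.04 m or angle between any of jar, funnel, green, beer1, beer2, tub's own z axis and vertical above 0.5 rad).
It also fails if it takes over 72 s, if anything falls off the work surface, if the arm or the gripper's body presses on something with over 40 N, if the wrist force passes 120 N, or if a joint passes its speed limit or range.

## Robot

A 7-joint arm with a two-finger parallel gripper is mounted at the origin on the work surface. World frame = base frame: x ahead of the robot, y to its left, z up, the work surface at z = 0. Lengths are in m, angles in rad, forces in N, time in s.
With the tool pointing down it reaches from about 0.35 to 0.9 m from the base axis. Payload 8.1 kg.
Tool frame: the origin (TCP) lies on the centre line of the jaws, within the pads' length; the fingertips stand 19 mm ahead of it and the grasp point (between the pads) is the TCP (arm.tip_reach is the distance from the TCP to the fingertips, in m); z points along the fingers, y is the line along which they close (so a half turn about z gives the same grasp; the last joint's range is limited). The gripper opens to 92 mm and grips with 3 to 60 N. Pads are 19 mm wide; open, the fingers measure 130 mm over their backs; the gripper's body (75 mm by 190 mm) begins 47 mm behind the grasp point.
Start: joints at [1.119, 0.434, 0.025, 1.573, -0.012, 1.134, -0.075], TCP at [0.214, -0.587, 0.246] pointing down, gripper open.
Joint ranges: [-2.62, 2.62], [-0.44, 2.09], [-1.27, 1.32], [0.08, 2.57], [-1.32, 4.46], [0.12, 2], [-2.74, 2.74]. Speed limits (rad/s): [2.22, 2.22, 3.01, 3.01, 3.14, 3.14, 3.14].

## Interface

Orientations are given as a rotation vector (axis times angle).
In Python, from cell import arm gives the robot as it stands.
- The arm moves only by the tool arm_command, never from a script. Its argument "targets" is a list that holds one entry, the list of rows, each a list of 6 numbers: the shift along the tool's x, y, z in m, then the turn, a rotation vector about the tool's x, y, z in rad. A call has 1 to 10 rows; each row shifts and turns the commanded pose from where the row before left it, along the tool's axes as they then stand; what a row does not reach is not made up. A row lasts 1/8 s, in which the tool goes at most 62.5 mm and 10.7 degrees, less where a joint would pass 70% of its speed; a pose out of reach is approached as far as the arm can. A call with a gripper value outside its range is refused whole. "jaw" is the finger opening in m, from 0 to 0.0918, set as the call begins (left out, the last holds). The fingers move at their own pace and stop on an object; "newtons" is the grip in N (left out, the last holds). Time passes only in rows, so rows that do not move let the fingers close. It gives the time, the measured TCP pose, the force, the opening and the grip force at its end, in the units of the state.
- arm.observe(): the state, without advancing time (a new reading comes with each control period).
- arm.get_image(name): name is "scene" or "side" or "wrist"; returns a dict with "pixels" (480x640x3 uint8, red, green, blue), "z_map" (480x640 float32, m along the optical axis (not along the pixel's ray), 0 where there is no reading), "fx", "fy", "cx", "cy" (pixels), "xyz" and "rotation" of the camera in the world; the wrist camera has in their place "T_tool_cam" (4x4, takes a point from camera to tool coordinates, whose origin is the TCP and whose axes are the flange's). Camera axes: x right, y down, z forward; pixel columns grow to the right and rows downward; lengths in m; the calibration is good to about 2 mm. A picture is of the moment at which its call begins: read the wrist's pose just before it.
- arm.sign_off(): hands the job in; it is judged then, once.
The state is a dict: "clock": time; "joints": joint angles; "dq": joint speeds; "joint_efforts": joint torques, N m; "position": TCP position; "ee_rot": TCP orientation; "force": force on the tool from outside, world axes, zero at the start; "ft_torque": the same for the moment, N m; "width": opening from 0.0 (shut) to 1.0 (fully open); "gripper_force": force on a finger pad.
Only numpy, scipy, OpenCV 4.12 (cv2) and the standard library are available. Lean on these libraries where they do the work, as an engineer would, in place of code of your own. Each camera call takes 0.05 s, during which the arm holds its last target. There are 200 camera calls.

## Working session

There is one attempt and no reset: what is moved stays moved. The work goes in short steps, Python scripts to look and compute and a tool call to move; the robot and the scene stay as the last step left them, time stands still between calls to the robot, and variables do not carry over. Pictures are saved under pics/ and viewed, at most 10 in all, crops included, and the job is handed in when it is done.

Besides the shell and the picture viewer there is one more tool, called after "Request:" as name(argument=value, ...), one argument or row to a line, values as JSON. arm_command: Moves the arm, as the interface text tells. Its arguments: {"type":"object","properties":{"targets":{"type":"array","items":{"type":"array","items":{"type":"array","items":{"type":"number"}}}},"jaw":{"type":"number"},"newtons":{"type":"number"}},"required":["targets"]}

```bash
mkdir -p pics; ls; cat > h.py <<'E'
import numpy as np, cv2
from scipy.spatial.transform import Rotation as R
from cell import arm
def cloud(im,T=None):
    z=im["z_map"]; v,u=np.mgrid[0:480,0:640]
    p=np.stack([(u-im["cx"])/im["fx"]*z,(v-im["cy"])/im["fy"]*z,z],-1)
    if T is None:
        r=np.array(im["rotation"]); 
        if r.shape!=(3,3): r=R.from_rotvec(r).as_matrix()
        p=p@r.T+np.array(im["xyz"])
    else: p=p@T[:3,:3].T+T[:3,3]
    p[z==0]=np.nan
    return p
def wrist():
    s=arm.observe(); im=arm.get_image("wrist")
    r=np.array(s["ee_rot"]); r=r if r.shape==(3,3) else R.from_rotvec(r).as_matrix()
    T=np.eye(4);T[:3,:3]=r;T[:3,3]=s["position"]
    return im,cloud(im,T@np.array(im["T_tool_cam"]))
def save(im,n): cv2.imwrite("pics/"+n+".png",cv2.cvtColor(im["pixels"],cv2.COLOR_RGB2BGR))
E
python3 - <<'E'
from h import *
print(arm.observe())
for n in("scene","side"):
    im=arm.get_image(n);save(im,n);P=cloud(im);np.savez(n,p=P,c=im["pixels"]);print(n,im["xyz"],im["rotation"],im["fx"])
E
```

```text
pics
{'clock': 0.0, 'joints': array([ 1.11941479,  0.43526409,  0.02499233,  1.57407016, -0.01156023,
        1.13399768, -0.07509518]), 'dq': array([ 0.00015237, -0.00134002,  0.0009751 , -0.00104595,  0.00095674,
       -0.00082886, -0.0007561 ]), 'joint_efforts': array([ 1.01570124e-03, -6.67853594e+01,  9.84716155e-01, -3.14464509e+01,
       -6.05958723e-02,  4.28342598e-02,  1.69063956e-04]), 'position': array([ 0.21336293, -0.58695524,  0.24493007]), 'ee_rot': array([-3.09245603e+00, -5.44725887e-01,  7.24452976e-04]), 'force': array([-0.20116085,  0.92142114, -0.37304184]), 'ft_torque': array([-0.01850659, -0.01563697, -0.01116048]), 'gripper_force': 0.0, 'width': 0.9989813749808802}
scene [ 1.18731711 -0.10222089  1.04498064] [-1.80153277 -1.92273741  0.62097127] 549.5016787183101
side [0.23804564 0.71134081 1.21089205] [-0.34904698  2.84130975 -1.02469382] 580.7530042538218
```

View pics/scene.png

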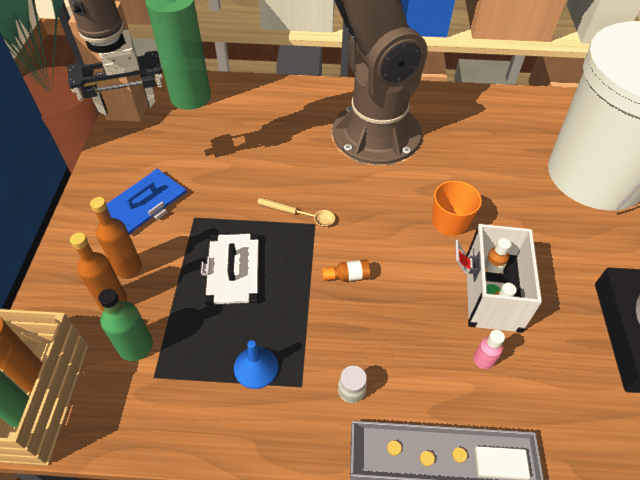

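View pics/side.png

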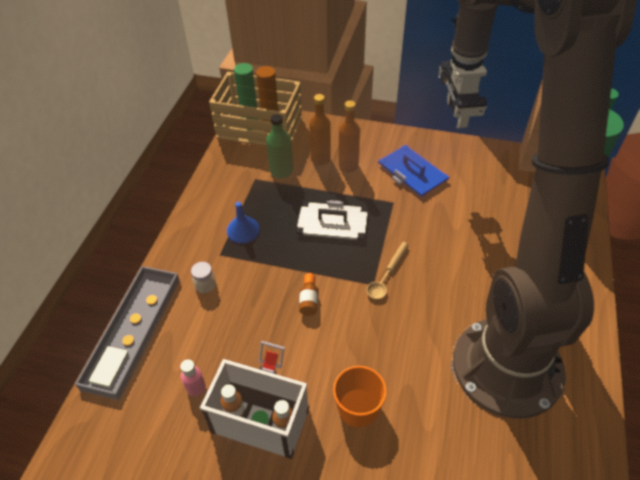

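Scene view: the fallen orange-capped bottle is at (347,271). The white lid is at (232,268), with a blue decoy lid at (148,200). The case is at (503,278) with its red latch at (463,257), facing -y. The pink decoy bottle is at (489,350). In the side view the green pad, at about (262,418), lies between the two white caps.

Next I'll measure all of these.

```bash
cat > m.py <<'E'
from h import *
S=np.load("scene.npz");D=np.load("side.npz")
def rect(P,m,n):
    q=P[m]; q=q[np.isfinite(q).all(1)]
    r=cv2.minAreaRect(q[:,:2].astype(np.float32)*1000); print(n,len(q),"ctr",np.round(r[0],1),"sz",np.round(r[1],1),"ang",round(r[2],2),"z",np.round(np.percentile(q[:,2],[2,50,98])*1000,1),"med",np.round(np.median(q,0)*1000,1)); return q
for nm,F in(("scene",S),("side",D)):
    P=F["p"];c=F["c"].astype(int);print(nm)
    h=cv2.cvtColor(F["c"],cv2.COLOR_RGB2HSV).astype(int)
    v,u=np.mgrid[0:480,0:640]
    def box(a,b,c_,d): return (u>=a)&(u<=b)&(v>=c_)&(v<=d)
    if nm=="scene": B=dict(case=box(455,550,215,340),lid=box(195,270,225,310),bot=box(315,378,255,287))
    else: B=dict(case=box(195,315,335,455),lid=box(285,375,190,245),bot=box(292,325,268,318))
    rect(P,B["case"]&(P[...,2]>.119)&(P[...,2]<.129)&(h[...,1]<60),"rim")
    rect(P,B["case"]&(h[...,1]>150)&((h[...,0]<6)|(h[...,0]>174))&(c[...,0]>120)&(P[...,2]>.09),"lever")
    rect(P,B["case"]&(P[...,2]<.02)&(h[...,0]>45)&(h[...,0]<90)&(h[...,1]>90),"pad")
    rect(P,B["lid"]&(P[...,2]>.016)&(P[...,2]<.026)&(h[...,1]<60),"lidtop")
    rect(P,B["lid"]&(P[...,2]>.044)&(P[...,2]<.065),"grip")
    q=rect(P,B["bot"]&(P[...,2]>.012),"bottle")
    rect(P,B["case"]&(P[...,2]>.09)&(P[...,2]<.118)&(h[...,1]<70)&(c.min(-1)>120),"caps?")
    for k in ("case","lid"): rect(P,B[k]&(P[...,2]>.128),k+" above128") if (B[k]&(P[...,2]>.128)).any() else 0
E
python3 m.py
python3 - <<'E'
import cv2
a=cv2.imread('pics/scene.png');b=cv2.imread('pics/side.png')
import numpy as np
x=cv2.resize(a[210:345,450:550],(400,540),interpolation=cv2.INTER_CUBIC)
y=cv2.resize(a[225:310,195:270],(390,270),interpolation=cv2.INTER_CUBIC)
z=cv2.resize(b[260:320,270:340],(390,270),interpolation=cv2.INTER_CUBIC)
cv2.imwrite('pics/crop1.png',np.hstack([x,np.vstack([y,z])]))
E
```

```text
scene
rim 865 ctr [511.2 236. ] sz [157.4 187.7] ang 86.76 z [119.3 122.7 126.4] med [523.7 257.  122.7]
lever 110 ctr [508.5 170.4] sz [26.5 28.5] ang 86.3 z [100.9 111.3 125. ] med [508.  171.1 111.3]
pad 92 ctr [507.5 258.1] sz [27.1 24.9] ang 77.17 z [ 2.1  6.7 10.7] med [506.9 256.5   6.7]
lidtop 2960 ctr [ 494.5 -335.4] sz [189.7 127.8] ang 6.55 z [16.3 19.4 23.6] med [ 505.5 -324.2   19.4]
grip 210 ctr [ 493.9 -328.4] sz [82.1 14.8] ang 6.13 z [47.2 54.4 58.7] med [ 496.4 -327.5   54.4]
bottle 790 ctr [495.2 -73.2] sz [ 40.8 104.1] ang 12.13 z [15.9 35.3 46.1] med [501.  -65.9  35.3]
caps? 1832 ctr [552.8 235.4] sz [149.9 271.3] ang 88.17 z [ 90.6 105.1 117.4] med [548.4 257.  105.1]
case above128 81 ctr [506.8 153. ] sz [12.9 52.1] ang 86.95 z [129.1 142.3 146. ] med [510.8 150.1 142.3]
side
rim 938 ctr [510.7 258.4] sz [115.9 185.4] ang 86.35 z [119.3 123.  127.1] med [507.6 270.9 123. ]
lever 165 ctr [505.5 171.9] sz [27.5 24.2] ang 86.75 z [101.2 111.8 124.2] med [505.5 172.6 111.8]
pad 141 ctr [510.4 252.1] sz [24.6 35. ] ang 88.76 z [ 1.6  6.6 11.1] med [510.3 253.9   6.6]
lidtop 1648 ctr [ 491.9 -333.5] sz [184.9 134.5] ang 6.11 z [16.3 19.8 25.2] med [ 488.2 -319.    19.8]
grip 172 ctr [ 490.6 -327.2] sz [79.5 19.5] ang 7.95 z [44.9 53.2 60.5] med [ 490.7 -324.5   53.2]
bottle 611 ctr [489.4 -72.4] sz [ 43.8 109.8] ang 12.0 z [14.5 36.5 46.1] med [486.7 -53.8  36.5]
caps? 428 ctr [510.6 250.4] sz [128.4 185.2] ang 86.39 z [ 98.6 109.6 117.8] med [500.9 259.2 109.6]
case above128 108 ctr [522.3 239.3] sz [159.9 169.7] ang 27.45 z [128.2 141.2 146. ] med [503.2 152.3 141.2]
```

View pics/crop1.png

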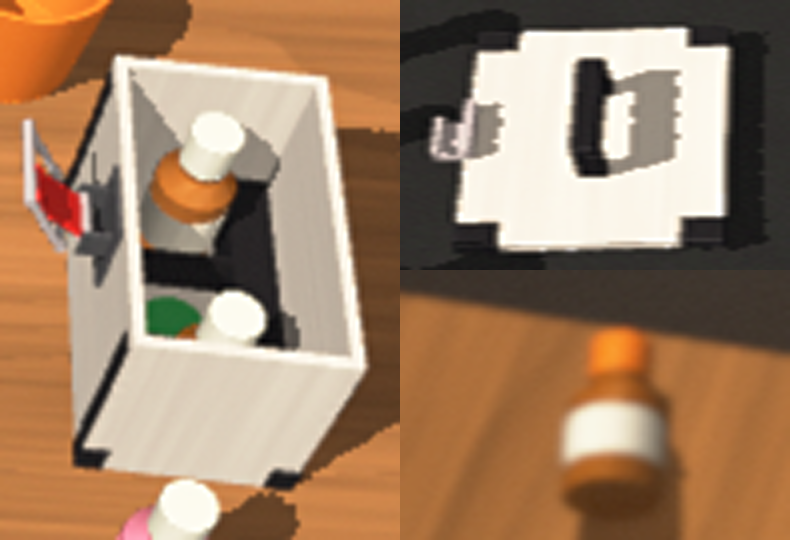

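The crop confirms three things: the white lid with its keeper facing -y, the orange-capped bottle with its cap towards -y, and the free place in the middle between the two white caps. Next is a helper that turns a target pose into tool-frame rows.

```bash
cat > plan.py <<'E'
from h import *
import sys
def rot(yaw,tilt=0):  # tool x at azimuth yaw (deg), then turn about tool y by tilt
    a=np.radians(yaw); M=np.array([[np.cos(a),np.sin(a),0],[np.sin(a),-np.cos(a),0],[0,0,-1]]).T
    # columns x,y,z
    M=np.column_stack([[np.cos(a),np.sin(a),0],[np.sin(a),-np.cos(a),0],[0,0,-1]])
    return R.from_matrix(M)*R.from_rotvec([0,np.radians(tilt),0])
def cur():
    s=arm.observe(); return np.array(s["position"]),R.from_rotvec(s["ee_rot"]),s
def rows(p0,r0,p1,r1,n):
    d=(r0.inv()*r1).as_rotvec()/n; out=[]
    for i in range(n):
        ri=r0*R.from_rotvec(d*i); out.append([round(float(x),4)+0 for x in np.r_[ri.inv().apply((p1-p0)/n),d]])
    return out
if __name__=="__main__":
    # x y z yaw tilt n  (groups)
    a=list(map(float,sys.argv[1:])); p,r,s=cur()
    print("now",s["clock"],np.round(p,4),np.round(r.as_matrix()[:,0],3),np.round(r.as_matrix()[:,2],3),np.round(s["joints"],2),"F",np.round(s["force"],1),s["width"]*.0918,s["gripper_force"])
    for k in range(0,len(a),6):
        x,y,z,yw,tl,n=a[k:k+6]; p1=np.array([x,y,z]);r1=rot(yw,tl)
        n=int(n)or int(max(np.ceil(np.linalg.norm(p1-p)/.05),np.ceil((r.inv()*r1).magnitude()/.16),1))
        for q in rows(p,r,p1,r1,n): print(q,end=",")
        print(); p,r=p1,r1
E
python3 plan.py .5 -.111 .13 102 20 10 .5 -.111 .027 102 20 4
```

```text
now 0.1 [ 0.2134 -0.587   0.245 ] [ 0.94   0.342 -0.   ] [-0.001  0.001 -1.   ] [ 1.12  0.44  0.02  1.57 -0.01  1.13 -0.08] F [ 0.5  0.7 -0.8] 0.09188049718945235 0.0
[0.0432, -0.0349, 0.0115, 0.0248, 0.0286, -0.1416],[0.0473, -0.0282, 0.0136, 0.0248, 0.0286, -0.1416],[0.0504, -0.0209, 0.0156, 0.0248, 0.0286, -0.1416],[0.0523, -0.0132, 0.0175, 0.0248, 0.0286, -0.1416],[0.0531, -0.0053, 0.0193, 0.0248, 0.0286, -0.1416],[0.0527, 0.0027, 0.0208, 0.0248, 0.0286, -0.1416],[0.0511, 0.0106, 0.0221, 0.0248, 0.0286, -0.1416],[0.0484, 0.0183, 0.0232, 0.0248, 0.0286, -0.1416],[0.0447, 0.0255, 0.024, 0.0248, 0.0286, -0.1416],[0.0399, 0.0321, 0.0245, 0.0248, 0.0286, -0.1416],
[-0.0088, 0.0, 0.0242, 0.0, 0.0, 0.0],[-0.0088, 0.0, 0.0242, 0.0, 0.0, 0.0],[-0.0088, 0.0, 0.0242, 0.0, 0.0, 0.0],[-0.0088, 0.0, 0.0242, 0.0, 0.0, 0.0],
```

Request:
arm_command(
  targets=[
    [[0.043,-0.035,0.0115,0.025,0.0286,-0.142],[0.047,-0.028,0.0136,0.025,0.0286,-0.142],[0.05,-0.021,0.0156,0.025,0.0286,-0.142],[0.052,-0.013,0.0175,0.025,0.0286,-0.142],[0.053,-0.005,0.019,0.025,0.0286,-0.142],[0.053,0.003,0.021,0.025,0.0286,-0.142],[0.051,0.011,0.022,0.025,0.0286,-0.142],[0.048,0.018,0.023,0.025,0.0286,-0.142],[0.045,0.0255,0.024,0.025,0.0286,-0.142],[0.04,0.032,0.0245,0.025,0.0286,-0.142]],
  ],
  jaw=0.065,
)

```text
clock: 1.35
position: [0.4995, -0.111, 0.1304]
ee_rot: [-1.786, -2.224, -0.316]
force: [0.3, 0.6, -0.0]
width: 0.708
gripper_force: 0.0
```

```bash
python3 plan.py .5 -.111 .13 102 20 2 
python3 - <<'E'
from h import *
im,P=wrist();save(im,"w1")
h=cv2.cvtColor(im["pixels"],cv2.COLOR_RGB2HSV)
m=(h[...,0]<20)&(h[...,1]>200)&(P[...,2]>.012)&(P[...,2]<.05)
n,l,st,c=cv2.connectedComponentsWithStats(m.astype(np.uint8))
for i in range(1,n):
    if st[i,4]>300:
        q=P[l==i];r=cv2.minAreaRect((q[:,:2]*1000).astype(np.float32));print(st[i],np.round(r[0],1),np.round(r[1],1),r[2],q[:,2].max())
E
```

```text
now 1.35 [ 0.4995 -0.111   0.1304] [-0.203  0.918  0.342] [-0.073  0.334 -0.94 ] [ 0.69  0.56 -0.53  1.82 -0.05  0.97  0.46] F [ 0.3  0.6 -0. ] 0.06497619606683834 0.0
[-0.0001, 0.0003, 0.0001, -0.0012, 0.0, 0.0038],[-0.0001, 0.0003, 0.0001, -0.0012, 0.0, 0.0038],
[ 283  149   69   32 1781] [480.2 -31.2] [42.9 17.2] 13.472349166870117 0.046396483423637364
[ 283  232   69   93 2700] [495.  -97.1] [42.  54.7] 12.704036712646484 0.04587242454650764
```

View pics/w1.png

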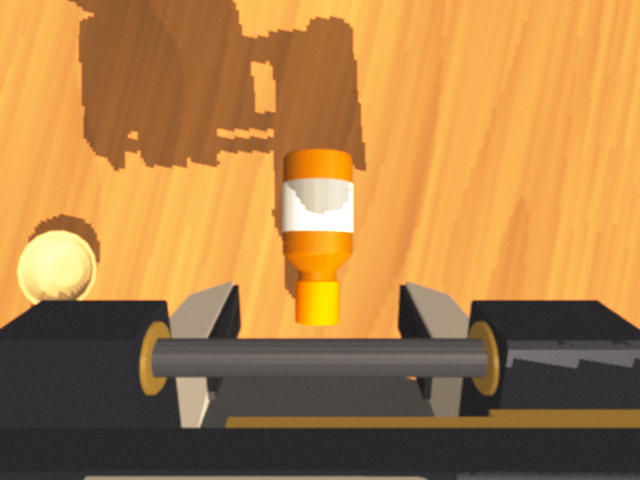

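The wrist view shows the bottle centred between the fingers, with its cap at (317,302). The spoon bowl at (57,268) is clear. Descending to grip.

Request:
arm_command(
  targets=[
    [[-0.009,0,0.024,0,0,0],[-0.009,0,0.024,0,0,0],[-0.009,0,0.024,0,0,0],[-0.0085,0,0.0245,0,0,0],[0,0,0,0,0,0]],
  ],
)

```text
clock: 2.02
position: [0.4974, -0.1125, 0.0266]
ee_rot: [-1.79, -2.218, -0.313]
force: [-0.4, 0.3, 0.3]
width: 0.708
gripper_force: 0.0
```

Request:
arm_command(
  targets=[
    [[0,0,0,0,0,0],[0,0,0,0,0,0],[0,0,0,0,0,0],[0,0,0,0,0,0]],
  ],
  jaw=0.0,
  newtons=30,
)

```text
clock: 2.52
position: [0.4992, -0.1128, 0.0285]
ee_rot: [-1.792, -2.222, -0.315]
force: [0.2, -0.6, -1.2]
width: 0.322
gripper_force: 0.0
```

```bash
python3 plan.py .48 -.13 .17 100 -10 5 .46 -.14 .18 95 -68 7
```

```text
now 2.525 [ 0.4992 -0.1128  0.0285] [-0.199  0.919  0.341] [-0.072  0.333 -0.94 ] [ 0.66  0.7  -0.49  1.88 -0.    0.77  0.46] F [ 0.2 -0.6 -1.2] 0.029552865630499556 0.0
[0.0072, -0.0045, -0.0275, -0.0006, -0.1045, 0.0079],[0.0043, -0.0045, -0.0281, -0.0006, -0.1045, 0.0079],[0.0013, -0.0045, -0.0284, -0.0006, -0.1045, 0.0079],[-0.0017, -0.0045, -0.0284, -0.0006, -0.1045, 0.0079],[-0.0047, -0.0044, -0.028, -0.0006, -0.1045, 0.0079],
[-0.0011, -0.0031, -0.0012, 0.0082, -0.1445, 0.0101],[-0.0013, -0.0031, -0.001, 0.0082, -0.1445, 0.0101],[-0.0015, -0.0031, -0.0008, 0.0082, -0.1445, 0.0101],[-0.0016, -0.003, -0.0006, 0.0082, -0.1445, 0.0101],[-0.0017, -0.003, -0.0003, 0.0082, -0.1445, 0.0101],[-0.0018, -0.003, 0.0, 0.0082, -0.1445, 0.0101],[-0.0018, -0.003, 0.0003, 0.0082, -0.1445, 0.0101],
```

Request:
arm_command(
  targets=[
    [[0,0,0,0,0,0],[0,0,0,0,0,0],[0,0,0,0,0,0],[0.007,-0.004,-0.0275,0,-0.1045,0.008],[0.004,-0.004,-0.028,0,-0.1045,0.008],[0.001,-0.004,-0.0285,0,-0.1045,0.008],[-0.002,-0.004,-0.0285,0,-0.1045,0.008],[-0.005,-0.004,-0.028,0,-0.1045,0.008]],
  ],
)

```text
clock: 3.52
position: [0.4823, -0.1306, 0.1705]
ee_rot: [1.93, 2.3, -0.175]
force: [1.1, 0.5, -1.6]
width: 0.293
gripper_force: 30.0
```

Request:
arm_command(
  targets=[
    [[-0.001,-0.003,-0.001,0.008,-0.1445,0.01],[-0.0013,-0.003,-0.001,0.008,-0.1445,0.01],[-0.0015,-0.003,-0.001,0.008,-0.1445,0.01],[-0.0016,-0.003,-0.0006,0.008,-0.1445,0.01],[-0.0017,-0.003,0,0.008,-0.1445,0.01],[-0.0018,-0.003,0,0.008,-0.1445,0.01],[-0.0018,-0.003,0,0.008,-0.1445,0.01]],
  ],
)

```text
clock: 4.4
position: [0.4632, -0.1396, 0.1793]
ee_rot: [1.404, 1.538, -0.952]
force: [0.7, -0.1, -1.7]
width: 0.299
gripper_force: 30.0
```

```bash
python3 plan.py .46 -.14 .14 95 -70 2
python3 - <<'E'
from h import *
for n in ("side","scene"):
    im=arm.get_image(n);save(im,n+"2");P=cloud(im)
    np.savez(n+"2",p=P,c=im["pixels"])
    h=cv2.cvtColor(im["pixels"],cv2.COLOR_RGB2HSV)
    m=(h[...,0]<22)&(h[...,1]>170)&(h[...,2]>90)&(abs(P[...,0]-.46)<.1)&(abs(P[...,1]+.14)<.12)&(P[...,2]>.015)
    q=P[m];print(n,len(q),np.nanpercentile(q,[2,50,98],axis=0).round(3)); q=q-q.mean(0); print(np.linalg.svd(q,full_matrices=False)[2][0])
E
```

```text
now 4.4 [ 0.4632 -0.1396  0.1793] [-0.035  0.37  -0.928] [ 0.083 -0.925 -0.372] [-0.47  0.65 -0.06  2.18  1.07  1.37 -1.29] F [ 0.7 -0.1 -1.7] 0.02740856508209348 29.992241263389587
[0.0182, -0.0016, 0.0074, 0.0009, -0.0158, 0.0014],[0.0183, -0.0016, 0.0071, 0.0009, -0.0158, 0.0014],
side 0 [nan nan nan]
  return np.nanmean(a, axis, out=out, keepdims=keepdims)
<stdin>:7: RuntimeWarning: Mean of empty slice.
  ret = um.true_divide(
Traceback (most recent call last):
IndexError: index 0 is out of bounds for axis 0 with size 0
```

```bash
python3 - <<'E'
from h import *
im=arm.get_image("scene");save(im,"scene2");P=cloud(im)
h=cv2.cvtColor(im["pixels"],cv2.COLOR_RGB2HSV)
m=(abs(P[...,0]-.46)<.1)&(abs(P[...,1]+.14)<.05)&(P[...,2]>.05)&(P[...,2]<.2)
for z in np.arange(.05,.2,.01):
    k=m&(P[...,2]>=z)&(P[...,2]<z+.01); 
    if k.sum()>3: print(round(z,3),k.sum(),P[k].min(0).round(3),P[k].max(0).round(3))
v,u=np.where(m);print(u.min(),u.max(),v.min(),v.max())
cv2.imwrite("pics/c2.png",cv2.resize(cv2.cvtColor(im["pixels"],cv2.COLOR_RGB2BGR)[160:320,240:440],(800,600)))
E
```

```text
0.08 32 [ 0.463 -0.162  0.081] [ 0.486 -0.121  0.09 ]
0.09 50 [ 0.466 -0.162  0.09 ] [ 0.487 -0.121  0.1  ]
0.1 54 [ 0.466 -0.165  0.1  ] [ 0.488 -0.121  0.11 ]
0.11 51 [ 0.469 -0.164  0.11 ] [ 0.488 -0.122  0.12 ]
0.12 63 [ 0.469 -0.164  0.12 ] [ 0.489 -0.122  0.13 ]
0.13 69 [ 0.467 -0.164  0.13 ] [ 0.487 -0.122  0.14 ]
0.14 88 [ 0.453 -0.165  0.14 ] [ 0.488 -0.124  0.15 ]
0.15 16 [ 0.469 -0.16   0.15 ] [ 0.487 -0.134  0.157]
0.16 22 [ 0.466 -0.158  0.16 ] [ 0.495 -0.128  0.17 ]
0.17 106 [ 0.443 -0.162  0.171] [ 0.498 -0.105  0.18 ]
0.18 382 [ 0.432 -0.159  0.18 ] [ 0.505 -0.091  0.19 ]
0.19 238 [ 0.377 -0.149  0.19 ] [ 0.507 -0.09   0.2  ]
305 343 179 250
```

View pics/c2.png

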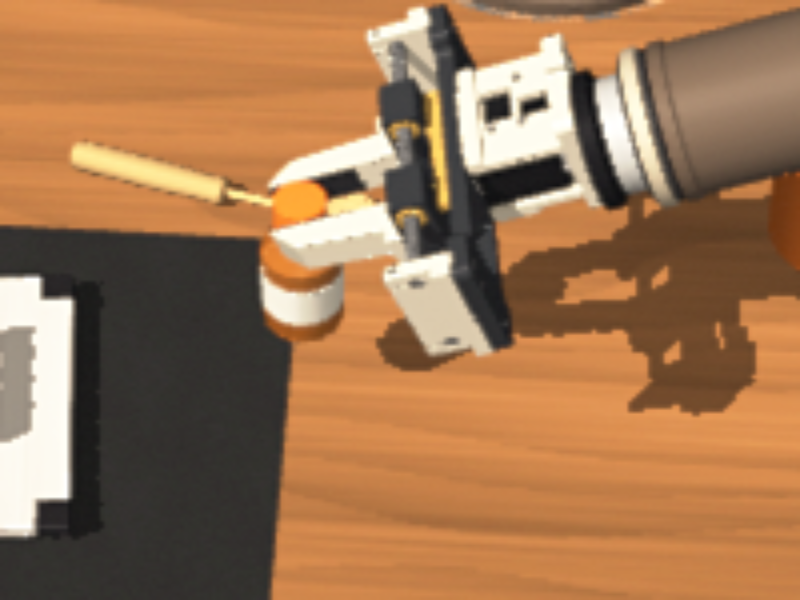

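```bash
python3 plan.py .48 -.12 .110 95 -70 5 .48 -.12 .1 95 -70 2 .48 -.12 .09 95 -70 5
```

```text
now 4.5 [ 0.4629 -0.1386  0.1768] [-0.042  0.371 -0.928] [ 0.083 -0.924 -0.373] [-0.47  0.65 -0.06  2.18  1.06  1.36 -1.29] F [-0.5  0.2 -1.3] 0.02744204216263573 29.99491810798645
[0.0136, 0.0039, 0.0018, 0.0004, -0.0066, 0.002],[0.0136, 0.0038, 0.0017, 0.0004, -0.0066, 0.002],[0.0137, 0.0038, 0.0016, 0.0004, -0.0066, 0.002],[0.0137, 0.0038, 0.0016, 0.0004, -0.0066, 0.002],[0.0137, 0.0038, 0.0015, 0.0004, -0.0066, 0.002],
[0.0047, 0.0, 0.0017, 0.0, 0.0, 0.0],[0.0047, 0.0, 0.0017, 0.0, 0.0, 0.0],
[0.0019, 0.0, 0.0007, 0.0, 0.0, 0.0],[0.0019, 0.0, 0.0007, 0.0, 0.0, 0.0],[0.0019, 0.0, 0.0007, 0.0, 0.0, 0.0],[0.0019, 0.0, 0.0007, 0.0, 0.0, 0.0],[0.0019, 0.0, 0.0007, 0.0, 0.0, 0.0],
```

Request:
arm_command(
  targets=[
    [[0.0136,0.0038,0.0017,0,-0.0066,0.002],[0.0136,0.0038,0.0017,0,-0.0066,0.002],[0.0136,0.0038,0.0017,0,-0.0066,0.002],[0.0136,0.0038,0.0017,0,-0.0066,0.002],[0.0136,0.0038,0.0017,0,-0.0066,0.002],[0.0047,0,0.0017,0,0,0],[0.0047,0,0.0017,0,0,0],[0.002,0,0.0007,0,0,0],[0.0,0,0,0,0,0]],
  ],
)

```text
clock: 5.62
position: [0.4805, -0.1223, 0.101]
ee_rot: [1.391, 1.507, -0.965]
force: [-0.3, -0.3, -1.1]
width: 0.297
gripper_force: 30.0
```

```bash
python3 plan.py .48 -.12 .09 95 -70 5
```

```text
now 5.625 [ 0.4805 -0.1223  0.101 ] [-0.023  0.343 -0.939] [ 0.082 -0.936 -0.344] [-0.5   0.84 -0.05  2.11  1.08  1.34 -1.42] F [-0.3 -0.3 -1.1] 0.027264141893232237 29.99382644891739
[0.0022, -0.0001, 0.0003, -0.0001, -0.0004, -0.0014],[0.0022, -0.0001, 0.0003, -0.0001, -0.0004, -0.0014],[0.0022, -0.0001, 0.0003, -0.0001, -0.0004, -0.0014],[0.0022, -0.0001, 0.0003, -0.0001, -0.0004, -0.0014],[0.0022, -0.0001, 0.0003, -0.0001, -0.0004, -0.0014],
```

Request:
arm_command(
  targets=[
    [[0.0019,0,0.0007,0,0,0],[0.0019,0,0.0007,0,0,0],[0,0,0,0,0,0]],
  ],
)

```text
clock: 6.0
position: [0.4805, -0.1222, 0.0967]
ee_rot: [1.391, 1.508, -0.965]
force: [-1.4, 0.1, -2.2]
width: 0.298
gripper_force: 30.0
```

Request:
arm_command(
  targets=[
    [[0.0019,0,0.0007,0,0,0],[0,0,0,0,0,0]],
  ],
)

```text
clock: 6.25
position: [0.4805, -0.1222, 0.0946]
ee_rot: [1.391, 1.508, -0.965]
force: [0.1, 0.2, -1.9]
width: 0.294
gripper_force: 30.0
```

Request:
arm_command(
  targets=[
    [[0.0019,0,0.0007,0,0,0],[0,0,0,0,0,0]],
  ],
)

```text
clock: 6.5
position: [0.4806, -0.1223, 0.0928]
ee_rot: [1.391, 1.507, -0.965]
force: [0.2, -0.5, -0.1]
width: 0.296
gripper_force: 30.0
```

Request:
arm_command(
  targets=[
    [[0.0015,0,0.0005,0,0,0],[0,0,0,0,0,0]],
  ],
)

```text
clock: 6.75
position: [0.4807, -0.1227, 0.0928]
ee_rot: [1.389, 1.504, -0.967]
force: [-1.3, 3.0, 11.4]
width: 0.297
gripper_force: 30.0
```

Contact shows as an upward force of 11 N. I'll release, then back out along tool -z.

Request:
arm_command(
  targets=[
    [[-0.0008,0,-0.0003,0,0,0],[0,0,0,0,0,0],[0,0,0,0,0,0],[0,0,0,0,0,0]],
  ],
  jaw=0.07,
)

```text
clock: 7.25
position: [0.4805, -0.1221, 0.0919]
ee_rot: [1.391, 1.508, -0.965]
force: [0.9, -0.6, -0.1]
width: 0.676
gripper_force: 0.0
```

```bash
python3 plan.py .47 -.03 .150 95 -60 3 .475 -.06 .25 90 0 7 .48 -.122 .23 86.5 0 3
python3 - <<'E'
from h import *
im=arm.get_image("scene");P=cloud(im)
m=(abs(P[...,0]-.48)<.05)&(abs(P[...,1]+.125)<.04)&(P[...,2]>.005)&(P[...,2]<.125)
for z in np.arange(.005,.12,.01):
    k=m&(P[...,2]>=z)&(P[...,2]<z+.01)
    if k.sum()>3: print(round(z,3),k.sum(),np.percentile(P[k],[3,97],axis=0).round(3).tolist())
E
```

```text
now 7.25 [ 0.4805 -0.1221  0.0919] [-0.023  0.343 -0.939] [ 0.081 -0.935 -0.344] [-0.5   0.86 -0.05  2.11  1.09  1.33 -1.44] F [ 0.9 -0.6 -0.1] 0.06204785194792637 0.0
[-0.0076, -0.0008, -0.0357, 0.0001, 0.0575, -0.0022],[-0.0055, -0.0008, -0.0361, 0.0001, 0.0575, -0.0022],[-0.0034, -0.0008, -0.0363, 0.0001, 0.0575, -0.0022],
[-0.0145, 0.0003, -0.0034, 0.0065, 0.1495, 0.0113],[-0.0139, 0.0005, -0.0055, 0.0065, 0.1495, 0.0113],[-0.0129, 0.0006, -0.0075, 0.0065, 0.1495, 0.0113],[-0.0116, 0.0007, -0.0094, 0.0065, 0.1495, 0.0113],[-0.0101, 0.0007, -0.011, 0.0065, 0.1495, 0.0113],[-0.0083, 0.0007, -0.0124, 0.0065, 0.1495, 0.0113],[-0.0064, 0.0007, -0.0135, 0.0065, 0.1495, 0.0113],
[-0.0207, 0.0017, 0.0067, 0.0, 0.0, 0.0204],[-0.0206, 0.0021, 0.0067, 0.0, 0.0, 0.0204],[-0.0206, 0.0025, 0.0067, 0.0, 0.0, 0.0204],
0.005 49 [[0.489, -0.148, 0.005], [0.507, -0.109, 0.015]]
0.015 43 [[0.491, -0.145, 0.015], [0.505, -0.108, 0.024]]
0.025 47 [[0.492, -0.148, 0.026], [0.506, -0.11, 0.034]]
0.035 31 [[0.494, -0.148, 0.036], [0.507, -0.114, 0.044]]
0.045 24 [[0.492, -0.148, 0.045], [0.506, -0.127, 0.054]]
0.055 36 [[0.468, -0.149, 0.057], [0.503, -0.109, 0.065]]
0.065 43 [[0.474, -0.145, 0.065], [0.497, -0.111, 0.074]]
0.075 59 [[0.449, -0.142, 0.076], [0.529, -0.116, 0.085]]
0.085 128 [[0.443, -0.142, 0.086], [0.53, -0.092, 0.095]]
0.095 339 [[0.437, -0.14, 0.095], [0.53, -0.09, 0.105]]
0.105 203 [[0.432, -0.133, 0.105], [0.529, -0.086, 0.114]]
0.115 28 [[0.431, -0.094, 0.116], [0.521, -0.086, 0.121]]
```

Request:
arm_command(
  targets=[
    [[0,0,-0.03,0,0,0],[0,0,-0.035,0,0,0],[0,0,-0.035,0,0,0],[-0.03,0,0,0,0.06,0],[-0.03,0,-0.005,0,0.15,0],[-0.03,0,-0.01,0,0.15,0],[-0.0116,0,-0.02,0.006,0.15,0.01],[-0.01,0,-0.011,0.006,0.15,0.01],[-0.008,0,-0.0124,0.006,0.15,0.01]],
  ],
)

```text
clock: 8.43
position: [0.473, -0.0466, 0.2675]
ee_rot: [1.942, 2.038, -0.386]
force: [-0.4, 0.6, -1.0]
width: 0.764
gripper_force: 0.0
```

```bash
python3 plan.py .487 -.125 .22 86.5 0 5
python3 - <<'E'
from h import *
im=arm.get_image("scene");P=cloud(im)
m=(abs(P[...,0]-.48)<.06)&(abs(P[...,1]+.125)<.05)&(P[...,2]>.098)&(P[...,2]<.112)
print(m.sum(),np.percentile(P[m],[2,50,98],axis=0).round(4))
m=(abs(P[...,0]-.48)<.06)&(abs(P[...,1]+.125)<.05)&(P[...,2]>.01)&(P[...,2]<.06)
print(m.sum(),np.percentile(P[m],[2,50,98],axis=0).round(4))
E
```

```text
now 8.425 [ 0.473  -0.0466  0.2675] [-0.042  0.918 -0.394] [ 0.031 -0.393 -0.919] [-0.13  0.21 -0.22  1.93  0.48  1.17 -0.51] F [-0.4  0.6 -1. ] 0.07015362083948529 0.0
[-0.0108, 0.0019, 0.015, 0.0068, 0.0807, 0.0216],[-0.0119, 0.0022, 0.014, 0.0068, 0.0807, 0.0216],[-0.0129, 0.0026, 0.013, 0.0068, 0.0807, 0.0216],[-0.0139, 0.003, 0.0119, 0.0068, 0.0807, 0.0216],[-0.0147, 0.0034, 0.0107, 0.0068, 0.0807, 0.0216],
116 [[ 0.4708 -0.1401  0.0983]
 [ 0.485  -0.1286  0.1028]
 [ 0.497  -0.1164  0.1071]]
246 [[ 0.4884 -0.1478  0.0112]
 [ 0.5012 -0.1272  0.0367]
 [ 0.5057 -0.1076  0.0595]]
```

```bash
python3 plan.py .484 -.128 .17 -3.5 0 10 .484 -.128 .098 -3.5 0 2
```

```text
now 8.475 [ 0.4744 -0.0497  0.2708] [-0.035  0.921 -0.389] [ 0.033 -0.388 -0.921] [-0.12  0.2  -0.21  1.92  0.47  1.17 -0.51] F [ 1.4 -3.9  3.9] 0.07016336716364245 0.0
[-0.0033, 0.0004, 0.0123, 0.0347, 0.0286, 0.1649],[-0.0035, 0.0014, 0.0122, 0.0347, 0.0286, 0.1649],[-0.0036, 0.0024, 0.012, 0.0347, 0.0286, 0.1649],[-0.0034, 0.0034, 0.0118, 0.0347, 0.0286, 0.1649],[-0.0031, 0.0044, 0.0116, 0.0347, 0.0286, 0.1649],[-0.0026, 0.0052, 0.0114, 0.0347, 0.0286, 0.1649],[-0.002, 0.006, 0.0111, 0.0347, 0.0286, 0.1649],[-0.0013, 0.0067, 0.0108, 0.0347, 0.0286, 0.1649],[-0.0005, 0.0072, 0.0106, 0.0347, 0.0286, 0.1649],[0.0005, 0.0076, 0.0103, 0.0347, 0.0286, 0.1649],
[0.0, 0.0, 0.036, 0.0, 0.0, 0.0],[0.0, 0.0, 0.036, 0.0, 0.0, 0.0],
```

Request:
arm_command(
  targets=[
    [[-0.0033,0.0004,0.0123,0.0347,0.0286,0.165],[-0.0035,0.0014,0.0122,0.0347,0.0286,0.165],[-0.0036,0.0024,0.012,0.0347,0.0286,0.165],[-0.0034,0.0034,0.0118,0.0347,0.0286,0.165],[-0.003,0.0044,0.0116,0.0347,0.0286,0.165],[-0.0026,0.0052,0.0114,0.0347,0.0286,0.165],[-0.002,0.006,0.0111,0.0347,0.0286,0.165],[-0.0013,0.0067,0.0108,0.0347,0.0286,0.165],[-0.0005,0.0072,0.0106,0.0347,0.0286,0.165],[0.0005,0.0076,0.0103,0.0347,0.0286,0.165]],
  ],
  jaw=0.05,
)

```text
clock: 9.72
position: [0.4817, -0.1262, 0.1657]
ee_rot: [3.13, -0.099, -0.011]
force: [0.4, -0.4, -0.9]
width: 0.544
gripper_force: 0.0
```

Request:
arm_command(
  targets=[
    [[0,0,0,0,0,0]],
  ],
)

```text
clock: 9.85
position: [0.4807, -0.1271, 0.1656]
ee_rot: [3.129, -0.092, -0.015]
force: [0.9, 0.6, -0.2]
width: 0.547
gripper_force: 0.0
```

```bash
python3 plan.py .484 -.128 .098 -3.5 0 3
python3 - <<'E'
from h import *
im,P=wrist()
m=(abs(P[...,0]-.484)<.05)&(abs(P[...,1]+.128)<.05)&(P[...,2]>.098)&(P[...,2]<.11)
q=P[m];print(m.sum(),np.percentile(q,[2,50,98],axis=0).round(4),cv2.minEnclosingCircle((q[:,:2]*1000).astype(np.float32)))
E
```

```text
now 9.85 [ 0.4807 -0.1271  0.1656] [ 0.998 -0.059 -0.009] [-0.01  -0.011 -1.   ] [ 0.08  0.32  0.07  1.98 -0.01  0.85 -1.47] F [ 0.9  0.6 -0.2] 0.05022654133781457 0.0
[0.0013, 0.0, 0.0225, 0.004, 0.0031, 0.0007],[0.0012, 0.0, 0.0225, 0.004, 0.0031, 0.0007],[0.0012, 0.0001, 0.0225, 0.004, 0.0031, 0.0007],
2294 [[ 0.4689 -0.1403  0.0997]
 [ 0.4821 -0.1281  0.1042]
 [ 0.494  -0.1158  0.1055]] ((480.90380859375, -128.0717315673828), 14.020580291748047)
```

Request:
arm_command(
  targets=[
    [[0,0.0003,0.0225,0.004,0.003,0],[0,0.0003,0.0225,0.004,0.003,0],[0,0.0003,0.0225,0.004,0.003,0],[0,0,0,0,0,0]],
  ],
)

```text
clock: 10.4
position: [0.4811, -0.1262, 0.098]
ee_rot: [-3.139, 0.083, 0.001]
force: [-0.0, 0.1, -0.2]
width: 0.545
gripper_force: 0.0
```

Request:
arm_command(
  targets=[
    [[0,0,0,0,0,0],[0,0,0,0,0,0],[0,0,0,0,0,0],[0,0,0,0,0,0],[0,0,0,0,0,0]],
  ],
  jaw=0.0,
  newtons=30,
)

```text
clock: 11.02
position: [0.4825, -0.1276, 0.0996]
ee_rot: [-3.14, 0.09, -0.006]
force: [-1.1, -0.1, 6.8]
width: 0.291
gripper_force: 30.0
```

```bash
python3 plan.py .481 -.128 .26 -3.5 0 4 .509 .257 .26 -3.5 0 8
```

```text
now 11.025 [ 0.4825 -0.1276  0.0996] [ 0.998 -0.057  0.004] [ 0.004  0.    -1.   ] [ 0.11  0.41  0.06  2.05 -0.04  0.68 -1.44] F [-1.1 -0.1  6.8] 0.026738898267930942 29.99725341796875
[-0.0002, 0.0001, -0.0401, -0.0002, -0.001, 0.0009],[-0.0003, 0.0001, -0.0401, -0.0002, -0.001, 0.0009],[-0.0003, 0.0001, -0.0401, -0.0002, -0.001, 0.0009],[-0.0003, 0.0001, -0.0401, -0.0002, -0.001, 0.0009],
[0.0006, -0.0482, 0.0, 0.0, 0.0, 0.0],[0.0006, -0.0482, 0.0, 0.0, 0.0, 0.0],[0.0006, -0.0482, 0.0, 0.0, 0.0, 0.0],[0.0006, -0.0482, 0.0, 0.0, 0.0, 0.0],[0.0006, -0.0482, 0.0, 0.0, 0.0, 0.0],[0.0006, -0.0482, 0.0, 0.0, 0.0, 0.0],[0.0006, -0.0482, 0.0, 0.0, 0.0, 0.0],[0.0006, -0.0482, 0.0, 0.0, 0.0, 0.0],
```

Request:
arm_command(
  targets=[
    [[0,0,-0.045,0,0,0],[0,0,-0.045,0,0,0],[0,0,-0.045,0,0,0],[0,0,-0.045,0,0,0],[0,-0.03,0,0,0,0],[0,-0.048,0,0,0,0],[0,-0.048,0,0,0,0],[0,-0.048,0,0,0,0],[0,-0.048,0,0,0,0],[0,-0.048,0,0,0,0]],
  ],
)

```text
clock: 12.28
position: [0.4965, 0.1434, 0.279]
ee_rot: [-3.14, 0.09, -0.003]
force: [0.6, -0.4, -2.2]
width: 0.298
gripper_force: 30.0
```

Request:
arm_command(
  targets=[
    [[0.0006,-0.048,0,0,0,0],[0.0006,-0.048,0,0,0,0],[0,-0.02,0,0,0,0],[0,0,0,0,0,0]],
  ],
)

```text
clock: 12.78
position: [0.5042, 0.2589, 0.2787]
ee_rot: [-3.14, 0.086, -0.002]
force: [-0.0, -0.2, -1.1]
width: 0.295
gripper_force: 30.0
```

```bash
python3 plan.py .509 .257 .2 -3.5 0 4 
python3 - <<'E'
from h import *
im,P=wrist();save(im,"w3")
h=cv2.cvtColor(im["pixels"],cv2.COLOR_RGB2HSV)
m=(abs(P[...,2]-.124)<.006)&(h[...,1]<60);q=P[m];q=q[np.isfinite(q).all(1)]
r=cv2.minAreaRect((q[:,:2]*1000).astype(np.float32));print("rim",len(q),r)
m=(P[...,2]<.02)&(h[...,0]>45)&(h[...,0]<90)&(h[...,1]>90)
q=P[m];print("pad",len(q),cv2.minEnclosingCircle((q[:,:2]*1000).astype(np.float32)) if len(q) else 0)
E
```

```text
now 12.775 [0.5042 0.2589 0.2787] [ 0.998 -0.055  0.001] [ 0.001  0.    -1.   ] [-0.46  0.32 -0.14  1.66  0.05  1.16 -2.24] F [-0.  -0.2 -1.1] 0.027087416788941606 29.98728096485138
[0.0012, 0.0004, 0.0197, -0.0001, -0.0004, 0.0016],[0.0012, 0.0004, 0.0197, -0.0001, -0.0004, 0.0016],[0.0012, 0.0004, 0.0197, -0.0001, -0.0004, 0.0016],[0.0012, 0.0004, 0.0197, -0.0001, -0.0004, 0.0016],
rim 5988 ((524.568115234375, 235.36077880859375), (156.8531494140625, 153.8607940673828), 86.94358825683594)
pad 1084 ((510.06195068359375, 256.73583984375), 18.270727157592773)
```

View pics/w3.png

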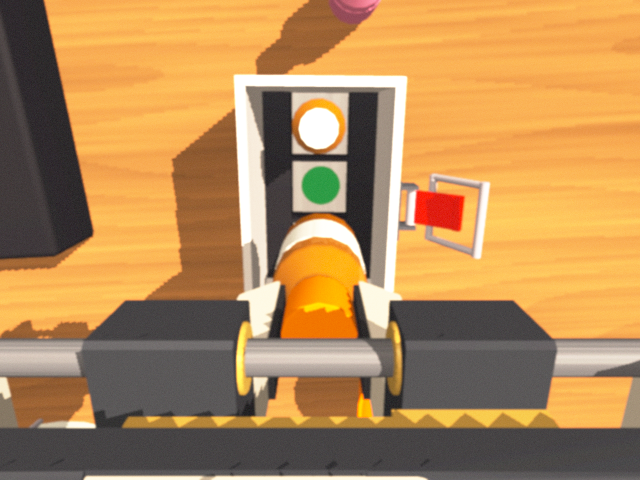

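The wrist view shows the green pad at (321,185), between the white-capped bottle ahead and the one hidden behind mine. The pad circle fits well (r 18.3). Descending.

Request:
arm_command(
  targets=[
    [[0.0038,0.0012,0.02,0,0,0.0016],[0.0038,0.0012,0.02,0,0,0.0016],[0,0,0.035,0,0,0],[0,0,0.03,0,0,0],[0,0,0.02,0,0,0],[0,0,0.01,0,0,0],[0,0,0,0,0,0]],
  ],
)

```text
clock: 13.7
position: [0.5126, 0.2538, 0.1441]
ee_rot: [3.14, -0.097, 0.003]
force: [-0.1, -0.5, -2.0]
width: 0.299
gripper_force: 30.0
```

```bash
python3 plan.py .5117 .257 .11 -3.5 0 4 
python3 - <<'E'
from h import *
im=arm.get_image("side");c=im["pixels"][330:460,190:320];cv2.imwrite("pics/s4.png",cv2.resize(cv2.cvtColor(c,cv2.COLOR_RGB2BGR),(520,520)))
E
```

```text
now 13.7 [0.5126 0.2538 0.1441] [ 0.998 -0.062  0.002] [ 0.002 -0.    -1.   ] [-0.46  0.46 -0.13  1.82  0.08  0.87 -2.26] F [-0.1 -0.5 -2. ] 0.027477580921990048 29.987894296646118
[-0.0003, -0.0008, 0.0085, 0.0, -0.0005, -0.0002],[-0.0003, -0.0008, 0.0085, 0.0, -0.0005, -0.0002],[-0.0003, -0.0008, 0.0085, 0.0, -0.0005, -0.0002],[-0.0003, -0.0008, 0.0085, 0.0, -0.0005, -0.0002],
```

Request:
arm_command(
  targets=[
    [[-0.0009,-0.0032,0,0,0,0],[0,0,0.0085,0,0,0],[0,0,0.0085,0,0,0],[0,0,0.0085,0,0,0],[0,0,0.0065,0,0,0],[0,0,0,0,0,0]],
  ],
)

```text
clock: 14.5
position: [0.5115, 0.2581, 0.1115]
ee_rot: [-3.14, 0.095, -0.002]
force: [-0.9, 0.6, -2.4]
width: 0.295
gripper_force: 30.0
```

Request:
arm_command(
  targets=[
    [[0,0,0.003,0,0,0],[0,0,0.002,0,0,0],[0,0,0,0,0,0]],
  ],
)

```text
clock: 14.88
position: [0.5118, 0.2583, 0.1072]
ee_rot: [-3.139, 0.095, -0.004]
force: [0.1, 0.2, -1.6]
width: 0.294
gripper_force: 30.0
```

Request:
arm_command(
  targets=[
    [[0,0,0.0015,0,0,0],[0,0,0,0,0,0]],
  ],
)

```text
clock: 15.12
position: [0.5119, 0.2584, 0.1058]
ee_rot: [-3.139, 0.095, -0.004]
force: [0.6, 0.7, -1.6]
width: 0.301
gripper_force: 30.0
```

Request:
arm_command(
  targets=[
    [[0,0,0.0015,0,0,0],[0,0,0,0,0,0]],
  ],
)

```text
clock: 15.38
position: [0.5125, 0.2585, 0.1057]
ee_rot: [-3.139, 0.095, -0.006]
force: [-2.7, -2.3, 12.3]
width: 0.301
gripper_force: 30.0
```

Touching the floor at z 0.1057, as expected. Easing off, then releasing to 42 mm.

Request:
arm_command(
  targets=[
    [[0,0,-0.001,0,0,0],[0,0,0,0,0,0],[0,0,0,0,0,0],[0,0,0,0,0,0]],
  ],
  jaw=0.042,
)

```text
clock: 15.88
position: [0.5118, 0.2584, 0.1051]
ee_rot: [-3.139, 0.095, -0.004]
force: [0.7, -1.0, -0.8]
width: 0.455
gripper_force: 0.0
```

Request:
arm_command(
  targets=[
    [[0,0,-0.01,0,0,0],[0,0,-0.04,0,0,0],[0,0,-0.045,0,0,0],[0,0,-0.045,0,0,0],[0,0,0,0,0,0]],
  ],
)

```text
clock: 16.5
position: [0.5133, 0.2595, 0.2498]
ee_rot: [-3.135, 0.095, -0.014]
force: [0.2, -0.1, -1.0]
width: 0.459
gripper_force: 0.0
```

```bash
python3 - <<'E'
from h import *
im,P=wrist();save(im,"w5")
h=cv2.cvtColor(im["pixels"],cv2.COLOR_RGB2HSV)
m=(abs(P[...,2]-.124)<.006)&(h[...,1]<60);q=P[m];q=q[np.isfinite(q).all(1)]
r=cv2.minAreaRect((q[:,:2]*1000).astype(np.float32));print("rim",len(q),r)
m=(P[...,2]<.114)&(P[...,2]>.104)&(h[...,1]>150)&(h[...,0]<22)
q=P[m];print("cap",len(q),cv2.minEnclosingCircle((q[:,:2]*1000).astype(np.float32)) if len(q) else 0,np.percentile(q[:,2],[5,50,95]))
E
python3 plan.py .51 .2 .28 -3.5 0 2 .492 -.32 .22 6.3 0 10
```

```text
rim 6417 ((536.9947509765625, 234.934814453125), (156.21420288085938, 127.8808364868164), 86.5025634765625)
cap 1049 ((513.2042846679688, 217.87466430664062), 53.831546783447266) [0.10462813 0.10939463 0.1134479 ]
now 16.55 [0.5123 0.2588 0.2475] [ 0.998 -0.06   0.006] [ 0.006  0.003 -1.   ] [-0.46  0.35 -0.14  1.69  0.06  1.09 -2.25] F [ 0.6  0.1 -0.8] 0.0421060256823585 0.0
[0.0007, 0.0294, -0.0163, -0.0016, -0.0029, 0.0003],[0.0007, 0.0294, -0.0163, -0.0016, -0.0029, 0.0003],
[0.0014, 0.052, 0.006, 0.0, 0.0, -0.0171],[0.0005, 0.052, 0.006, 0.0, 0.0, -0.0171],[-0.0004, 0.052, 0.006, 0.0, 0.0, -0.0171],[-0.0013, 0.052, 0.006, 0.0, 0.0, -0.0171],[-0.0022, 0.052, 0.006, 0.0, 0.0, -0.0171],[-0.0031, 0.0519, 0.006, 0.0, 0.0, -0.0171],[-0.004, 0.0519, 0.006, 0.0, 0.0, -0.0171],[-0.0048, 0.0518, 0.006, 0.0, 0.0, -0.0171],[-0.0057, 0.0517, 0.006, 0.0, 0.0, -0.0171],[-0.0066, 0.0516, 0.006, 0.0, 0.0, -0.0171],
```

Request:
arm_command(
  targets=[
    [[0.0007,0.03,-0.016,0,-0.003,0],[0.0007,0.03,-0.016,0,-0.003,0],[0.0014,0.052,0.006,0,0,-0.017],[0.0005,0.052,0.006,0,0,-0.017],[-0.0004,0.052,0.006,0,0,-0.017],[-0.0013,0.052,0.006,0,0,-0.017],[-0.0022,0.052,0.006,0,0,-0.017],[-0.003,0.052,0.006,0,0,-0.017],[-0.004,0.052,0.006,0,0,-0.017],[-0.005,0.052,0.006,0,0,-0.017]],
  ],
)

```text
clock: 17.8
position: [0.4938, -0.2193, 0.2276]
ee_rot: [-3.137, -0.12, 0.008]
force: [1.1, -0.1, 0.6]
width: 0.459
gripper_force: 0.0
```

Request:
arm_command(
  targets=[
    [[-0.006,0.052,0.006,0,0,-0.017],[-0.007,0.04,0.006,0,0,-0.017],[0,0,0,0,0,0]],
  ],
)

```text
clock: 18.18
position: [0.487, -0.3143, 0.215]
ee_rot: [-3.136, -0.163, 0.011]
force: [0.1, 0.9, -1.0]
width: 0.46
gripper_force: 0.0
```

```bash
cat > lid.py <<'E'
from h import *
im,P=wrist()
h=cv2.cvtColor(im["pixels"],cv2.COLOR_RGB2HSV)
near=(abs(P[...,0]-.49)<.14)&(abs(P[...,1]+.33)<.12)
for n,m in(("bar",near&(P[...,2]>.049)&(P[...,2]<.062)),("top",near&(abs(P[...,2]-.02)<.004)&(h[...,1]<60)),("keeper",near&(P[...,2]>.023)&(P[...,1]<-.37))):
    q=P[m];
    if len(q)<5: print(n,len(q)); continue
    r=cv2.minAreaRect((q[:,:2]*1000).astype(np.float32));print(n,len(q),np.round(r[0],1),np.round(r[1],1),round(r[2],2),np.percentile(q,[1,50,99],axis=0).round(4).tolist())
E
python3 lid.py; python3 plan.py .492 -.328 .15 6.3 0 2 
```

```text
bar 2032 [ 491.6 -328.3] [79.1 13.7] 6.37 [[0.4535, -0.3377, 0.0527], [0.494, -0.3278, 0.0561], [0.5304, -0.3183, 0.0578]]
top 28382 [ 491.7 -335.2] [186.  127.9] 6.62 [[0.4008, -0.3885, 0.0186], [0.5067, -0.3233, 0.0204], [0.5831, -0.2678, 0.0223]]
keeper 2445 [ 524.  -378.1] [97.4 18.9] 16.24 [[0.4782, -0.3933, 0.025], [0.5188, -0.3767, 0.275], [0.525, -0.3702, 0.2802]]
now 18.225 [ 0.488  -0.3119  0.2152] [ 0.994  0.106 -0.006] [-0.006  0.002 -1.   ] [ 0.41  0.39  0.09  1.73 -0.04  1.03 -0.95] F [-0.5  0.5  0.3] 0.04178559414615252 0.0
[0.0013, 0.0083, 0.0326, -0.0013, 0.0029, -0.0018],[0.0012, 0.0083, 0.0326, -0.0013, 0.0029, -0.0018],
```

```bash
python3 plan.py .4916 -.3283 .1 6.4 0 3 .4916 -.3283 .048 6.4 0 3
```

```text
now 18.225 [ 0.488  -0.3119  0.2152] [ 0.994  0.106 -0.006] [-0.006  0.002 -1.   ] [ 0.41  0.39  0.09  1.73 -0.04  1.03 -0.95] F [-0.5  0.5  0.3] 0.04178559414615252 0.0
[0.0008, 0.0057, 0.0384, -0.0009, 0.0019, -0.0018],[0.0008, 0.0056, 0.0384, -0.0009, 0.0019, -0.0018],[0.0007, 0.0056, 0.0384, -0.0009, 0.0019, -0.0018],
[0.0, 0.0, 0.0173, 0.0, 0.0, 0.0],[0.0, 0.0, 0.0173, 0.0, 0.0, 0.0],[0.0, 0.0, 0.0173, 0.0, 0.0, 0.0],
```

Request:
arm_command(
  targets=[
    [[0.0008,0.0057,0.0384,-0.001,0.002,-0.002],[0.0008,0.0057,0.0384,-0.001,0.002,-0.002],[0.0008,0.0057,0.0384,-0.001,0.002,-0.002],[0,0,0.017,0,0,0],[0,0,0.017,0,0,0],[0,0,0.0165,0,0,0],[0,0,0,0,0,0],[0,0,0,0,0,0]],
  ],
)

```text
clock: 19.23
position: [0.4941, -0.3277, 0.0516]
ee_rot: [3.135, 0.181, 0.006]
force: [0.5, 0.3, -0.1]
width: 0.456
gripper_force: 0.0
```

```bash
python3 plan.py .4916 -.3283 .048 6.4 0 1
```

```text
now 19.225 [ 0.4941 -0.3277  0.0516] [0.993 0.115 0.003] [ 0.004 -0.002 -1.   ] [ 0.45  0.6   0.07  1.85 -0.06  0.69 -0.9 ] F [ 0.5  0.3 -0.1] 0.04186227941472198 0.0
[-0.0026, 0.0003, 0.0036, 0.002, -0.0035, 0.0039],
```

Request:
arm_command(
  targets=[
    [[-0.0026,0,0.003,0.002,-0.0035,0.004],[0,0,0,0,0,0]],
  ],
)

```text
clock: 19.48
position: [0.4909, -0.328, 0.0482]
ee_rot: [-3.136, -0.175, 0.001]
force: [0.6, 0.2, 0.7]
width: 0.456
gripper_force: 0.0
```

Request:
arm_command(
  targets=[
    [[0,0,0,0,0,0],[0,0,0,0,0,0],[0,0,0,0,0,0],[0,0,0,0,0,0],[0,0,0,0,0,0],[0,0,0,0,0,0]],
  ],
  jaw=0.0,
  newtons=50,
)

```text
clock: 20.23
position: [0.4911, -0.328, 0.0481]
ee_rot: [-3.136, -0.175, 0.001]
force: [-0.3, -0.3, 0.1]
width: 0.15
gripper_force: 50.0
```

```bash
python3 plan.py .4916 -.3283 .26 6.4 0 5 .5105 .2585 .26 -3.5 0 13; python3 lid.py
```

```text
now 20.225 [ 0.4911 -0.328   0.0481] [ 0.994  0.111 -0.001] [-0.001  0.    -1.   ] [ 0.45  0.61  0.07  1.85 -0.06  0.68 -0.9 ] F [-0.3 -0.3  0.1] 0.013737689594428889 49.99674439430237
[0.0001, 0.0001, -0.0424, -0.0001, 0.0001, 0.0],[0.0001, 0.0001, -0.0424, -0.0001, 0.0001, 0.0],[0.0001, 0.0001, -0.0424, -0.0001, 0.0001, 0.0],[0.0001, 0.0001, -0.0424, -0.0001, 0.0001, 0.0],[0.0001, 0.0001, -0.0424, -0.0001, 0.0001, 0.0],
[0.0065, -0.0447, 0.0, 0.0, 0.0, 0.0133],[0.0059, -0.0448, 0.0, 0.0, 0.0, 0.0133],[0.0053, -0.0449, 0.0, 0.0, 0.0, 0.0133],[0.0047, -0.0449, 0.0, 0.0, 0.0, 0.0133],[0.0041, -0.045, 0.0, 0.0, 0.0, 0.0133],[0.0035, -0.045, 0.0, 0.0, 0.0, 0.0133],[0.0029, -0.0451, 0.0, 0.0, 0.0, 0.0133],[0.0023, -0.0451, 0.0, 0.0, 0.0, 0.0133],[0.0017, -0.0451, 0.0, 0.0, 0.0, 0.0133],[0.0011, -0.0451, 0.0, 0.0, 0.0, 0.0133],[0.0005, -0.0452, 0.0, 0.0, 0.0, 0.0133],[-0.0001, -0.0452, 0.0, 0.0, 0.0, 0.0133],[-0.0007, -0.0452, 0.0, 0.0, 0.0, 0.0133],
bar 6792 [ 494.8 -328.9] [74.5 27.8] 15.4 [[0.4597, -0.3388, 0.0499], [0.5036, -0.3267, 0.056], [0.531, -0.3148, 0.0607]]
top 60888 [ 507.3 -333.4] [156.1 127.1] 7.26 [[0.4861, -0.3789, 0.0188], [0.5445, -0.3211, 0.0203], [0.5848, -0.2663, 0.0222]]
keeper 7205 [ 531.4 -381.8] [82.2 30.1] 22.07 [[0.5001, -0.4066, 0.0243], [0.5225, -0.3783, 0.112], [0.5289, -0.3701, 0.1373]]
```

Request:
arm_command(
  targets=[
    [[0,0,-0.02,0,0,0],[0,0,-0.042,0,0,0],[0,0,-0.05,0,0,0],[0,0,-0.05,0,0,0],[0,0,-0.05,0,0,0],[0,0,0,0,0,0]],
  ],
)

```text
clock: 21.02
position: [0.4927, -0.3287, 0.2635]
ee_rot: [3.134, 0.175, 0.007]
force: [0.4, -0.4, -4.7]
width: 0.144
gripper_force: 50.0
```

```bash
python3 - <<'E'
from h import *
a=np.radians(86.5);ex=np.array([np.cos(a),np.sin(a)]);ey=np.array([-np.sin(a),np.cos(a)])
for n in("scene","side"):
    F=np.load(n+".npz");P=F["p"];h=cv2.cvtColor(F["c"],cv2.COLOR_RGB2HSV)
    m=(abs(P[...,2]-.124)<.004)&(h[...,1]<70)&(abs(P[...,0]-.51)<.13)&(abs(P[...,1]-.258)<.09)
    d=P[m][:,:2]-[.5105,.2585];u=d@ex*1000;v=d@ey*1000
    k=abs(v)>35; k2=abs(u)<40
    print(n,k.sum(),np.percentile(u[k],[1,3,97,99]).round(1),"v",np.percentile(v[k2],[1,3,97,99]).round(1))
    # slope of side walls
    for s in(-1,1):
        w=k&(s*u>44)&(s*u<62)
        if w.sum()>30: print(" wall",s,w.sum(),np.median(u[w]).round(1),np.degrees(np.polyfit(v[w],u[w],1)[0]).round(2))
        w=k2&(s*v>80)&(s*v<98)
        if w.sum()>30: print(" end",s,w.sum(),np.median(v[w]).round(1),np.degrees(np.polyfit(u[w],v[w],1)[0]).round(2))
E
python3 plan.py .5105 .2585 .26 -3.5 0 13|head -1
python3 - <<'E'
import sys;sys.path.insert(0,".")
from h import *
im,P=wrist();s=arm.observe();print(s["position"])
m=(abs(P[...,0]-s["position"][0])<.2)&(abs(P[...,1]-s["position"][1])<.12)&(abs(P[...,2]-(s["position"][2]-.028))<.006)
q=P[m];print(len(q),np.linalg.lstsq(np.c_[q[:,:2],np.ones(len(q))],q[:,2],rcond=None)[0])
E
```

```text
scene 595 [-56.8 -56.4  54.3  55.2] v [-95.4 -94.9  89.9  90.9]
 wall -1 163 -53.4 0.14
 end -1 129 -91.7 -0.44
 wall 1 172 51.5 0.15
 end 1 108 86.2 -0.77
side 643 [-55.7 -54.5  56.3  56.7] v [-92.4 -92.   91.8  92.1]
 wall -1 161 -52.0 0.08
 end -1 111 -88.8 -0.16
 wall 1 220 53.1 0.16
 end 1 123 88.8 0.01
now 21.025 [ 0.4927 -0.3287  0.2635] [0.994 0.111 0.004] [ 0.005 -0.002 -1.   ] [ 0.42  0.36  0.1   1.64 -0.04  1.13 -0.92] F [ 0.4 -0.4 -4.7] 0.013249205796974311 49.99552667140961
[ 0.49149508 -0.32790017  0.26071687]
61817 [0.01080062 0.00044903 0.23031096]
```

```bash
python3 plan.py .5103 .2578 .26 -3.55 0 13
```

```text
now 21.075 [ 0.4915 -0.3279  0.2607] [0.994 0.111 0.001] [ 0.001 -0.    -1.   ] [ 0.42  0.37  0.1   1.65 -0.04  1.13 -0.92] F [-0.6  0.9 -5.8] 0.013452839220617012 49.99540865421295
[0.0065, -0.0446, 0.0, 0.0, -0.0001, 0.0134],[0.0059, -0.0447, 0.0, 0.0, -0.0001, 0.0134],[0.0053, -0.0448, 0.0, 0.0, -0.0001, 0.0134],[0.0047, -0.0448, 0.0, 0.0, -0.0001, 0.0134],[0.0041, -0.0449, 0.0, 0.0, -0.0001, 0.0134],[0.0035, -0.0449, 0.0, 0.0, -0.0001, 0.0134],[0.0029, -0.045, 0.0, 0.0, -0.0001, 0.0134],[0.0023, -0.045, 0.0, 0.0, -0.0001, 0.0134],[0.0017, -0.045, 0.0001, 0.0, -0.0001, 0.0134],[0.0011, -0.0451, 0.0001, 0.0, -0.0001, 0.0134],[0.0005, -0.0451, 0.0001, 0.0, -0.0001, 0.0134],[-0.0001, -0.0451, 0.0001, 0.0, -0.0001, 0.0134],[-0.0007, -0.0451, 0.0001, 0.0, -0.0001, 0.0134],
```

Request:
arm_command(
  targets=[
    [[0.0065,-0.0446,0,0,0,0.0134],[0.006,-0.0447,0,0,0,0.0134],[0.0053,-0.0448,0,0,0,0.0134],[0.0047,-0.0448,0,0,0,0.0134],[0.004,-0.045,0,0,0,0.0134],[0.0035,-0.045,0,0,0,0.0134],[0.003,-0.045,0,0,0,0.0134],[0.0023,-0.045,0,0,0,0.0134],[0.0017,-0.045,0,0,0,0.0134],[0.001,-0.045,0,0,0,0.0134]],
  ],
)

```text
clock: 22.32
position: [0.5046, 0.1237, 0.2576]
ee_rot: [3.14, -0.036, -0.008]
force: [0.7, 0.1, -4.0]
width: 0.149
gripper_force: 50.0
```

Request:
arm_command(
  targets=[
    [[0.0005,-0.045,0,0,0,0.0134],[0,-0.045,0,0,0,0.0134],[-0.0007,-0.045,0,0,0,0.0134],[0,0,0,0,0,0],[0,0,0,0,0,0]],
  ],
)

```text
clock: 22.95
position: [0.5098, 0.2567, 0.2579]
ee_rot: [3.138, -0.098, -0.007]
force: [0.7, -0.1, -4.1]
width: 0.142
gripper_force: 50.0
```

```bash
python3 plan.py .5103 .2578 .19 -3.55 0 3; python3 - <<'E'
from h import *
im=arm.get_image("side");P=cloud(im);h=cv2.cvtColor(im["pixels"],cv2.COLOR_RGB2HSV)
m=(abs(P[...,2]-.232)<.008)&(h[...,1]<70)&(abs(P[...,0]-.51)<.14)&(abs(P[...,1]-.258)<.1)
q=P[m];print(len(q),cv2.minAreaRect((q[:,:2]*1000).astype(np.float32)),np.median(q[:,2]));print(np.linalg.lstsq(np.c_[q[:,:2],np.ones(len(q))],q[:,2],rcond=None)[0])
E
```

```text
now 22.95 [0.5098 0.2567 0.2579] [ 0.998 -0.062 -0.004] [-0.004 -0.002 -1.   ] [-0.45  0.35 -0.15  1.68  0.06  1.13 -2.25] F [ 0.7 -0.1 -4.1] 0.013050078893225538 49.995360374450684
[0.0002, -0.0004, 0.0226, 0.0008, 0.0014, -0.0001],[0.0002, -0.0004, 0.0226, 0.0008, 0.0014, -0.0001],[0.0002, -0.0004, 0.0226, 0.0008, 0.0014, -0.0001],
2623 ((509.20361328125, 251.25479125976562), (125.99244689941406, 185.61094665527344), 86.26041412353516) 0.2291836550461538
[-0.00322775 -0.00490557  0.2320259 ]
```

Request:
arm_command(
  targets=[
    [[0.0012,-0.0005,0.0226,0.0008,0.0014,0],[0,0,0.0226,0.0008,0.0014,0],[0,0,0.0226,0.0008,0.0014,0],[0,0,0.01,0,0,0],[0,0,0,0,0,0],[0,0,0,0,0,0]],
  ],
)

```text
clock: 23.75
position: [0.5127, 0.2581, 0.1832]
ee_rot: [-3.137, 0.099, -0.007]
force: [0.3, 0.2, -3.7]
width: 0.144
gripper_force: 50.0
```

```bash
python3 plan.py .511 .2572 .163 -3.55 0 8
```

```text
now 23.75 [0.5127 0.2581 0.1832] [ 0.998 -0.063  0.004] [ 0.005  0.003 -1.   ] [-0.45  0.42 -0.15  1.77  0.07  0.95 -2.26] F [ 0.3  0.2 -3.7] 0.01323235255390171 49.99552130699158
[-0.0002, 0.0001, 0.0025, -0.0004, -0.0005, -0.0001],[-0.0002, 0.0001, 0.0025, -0.0004, -0.0005, -0.0001],[-0.0002, 0.0001, 0.0025, -0.0004, -0.0005, -0.0001],[-0.0002, 0.0001, 0.0025, -0.0004, -0.0005, -0.0001],[-0.0002, 0.0001, 0.0025, -0.0004, -0.0005, -0.0001],[-0.0002, 0.0001, 0.0025, -0.0004, -0.0005, -0.0001],[-0.0002, 0.0001, 0.0025, -0.0004, -0.0005, -0.0001],[-0.0002, 0.0001, 0.0025, -0.0004, -0.0005, -0.0001],
```

Request:
arm_command(
  targets=[
    [[-0.0016,0.0008,0.0025,-0.0032,-0.004,0],[0,0,0.0025,0,0,0],[0,0,0.0025,0,0,0],[0,0,0.0025,0,0,0],[0,0,0,0,0,0]],
  ],
)

```text
clock: 24.38
position: [0.5104, 0.2574, 0.1721]
ee_rot: [3.139, -0.098, -0.002]
force: [0.1, 1.0, -4.9]
width: 0.147
gripper_force: 50.0
```

Request:
arm_command(
  targets=[
    [[0,0,0.002,0,0,0],[0,0,0.002,0,0,0],[0,0,0.0015,0,0,0],[0,0,0,0,0,0]],
  ],
)

```text
clock: 24.88
position: [0.5104, 0.2574, 0.1667]
ee_rot: [3.139, -0.098, -0.002]
force: [0.6, -0.4, -4.7]
width: 0.148
gripper_force: 50.0
```

Request:
arm_command(
  targets=[
    [[0,0,0.002,0,0,0],[0,0,0.0015,0,0,0],[0,0,0,0,0,0]],
  ],
)

```text
clock: 25.25
position: [0.5104, 0.2574, 0.1632]
ee_rot: [3.139, -0.098, -0.002]
force: [-0.6, 0.2, -4.3]
width: 0.149
gripper_force: 50.0
```

Request:
arm_command(
  targets=[
    [[0,0,0.0015,0,0,0],[0,0,0,0,0,0]],
  ],
)

```text
clock: 25.5
position: [0.5106, 0.2575, 0.162]
ee_rot: [3.14, -0.098, -0.001]
force: [-0.6, -0.6, -3.0]
width: 0.146
gripper_force: 50.0
```

Request:
arm_command(
  targets=[
    [[0,0,0.001,0,0,0],[0,0,0,0,0,0]],
  ],
)

```text
clock: 25.75
position: [0.5106, 0.2575, 0.162]
ee_rot: [3.14, -0.099, 0.0]
force: [-4.4, -2.3, 8.7]
width: 0.146
gripper_force: 50.0
```

Request:
arm_command(
  targets=[
    [[0,0,0,0,0,0],[0,0,0,0,0,0],[0,0,0,0,0,0],[0,0,0,0,0,0]],
  ],
  jaw=0.045,
)

```text
clock: 26.25
position: [0.5105, 0.2575, 0.1608]
ee_rot: [3.14, -0.098, -0.001]
force: [0.9, -0.0, 0.4]
width: 0.481
gripper_force: 0.0
```

Request:
arm_command(
  targets=[
    [[0,0,-0.02,0,0,0],[0,0,-0.045,0,0,0],[0,0,-0.045,0,0,0],[0,0.02,-0.03,0,0,0],[0,0.04,0,0,0,0],[0,0.04,0,0,0,0],[0,0,0,0,0,0]],
  ],
  jaw=0.0,
)

```text
clock: 27.12
position: [0.5046, 0.1541, 0.3012]
ee_rot: [3.138, -0.107, -0.0]
force: [0.2, 1.1, 0.7]
width: 0.002
gripper_force: 0.0
```

```bash
cat > lt.py <<'E'
from h import *
import sys
a=np.radians(86.45);ex=np.array([np.cos(a),np.sin(a)]);ey=np.array([-np.sin(a),np.cos(a)])
def st(im,P,n):
    h=cv2.cvtColor(im["pixels"],cv2.COLOR_RGB2HSV).astype(int)
    near=(abs(P[...,0]-.51)<.12)&(abs(P[...,1]-.2)<.14)
    d=P[...,:2]-[.5108,.2580];u=d@ex*1000;v=d@ey*1000;z=P[...,2]*1000
    def pr(k,m):
        if m.sum()<5: print(n,k,m.sum());return
        q=np.c_[u[m],v[m],z[m]];print(n,k,len(q),"u,v,z 2/50/98:",np.percentile(q,[2,50,98],axis=0).round(1).tolist())
    pr("lidtop",near&(abs(z-134)<4)&(u>-56)&(h[...,1]<60)&(abs(v)<97))
    pr("lidends",near&(abs(z-134)<4)&(u>-60)&(u<60)&(h[...,1]<60)&(abs(v)>30)&(abs(v)<100))
    red=near&(h[...,1]>150)&((h[...,0]<6)|(h[...,0]>174))&(z>70);pr("lever",red)
    pr("keeper",near&(u<-50)&(u>-75)&(z>126)&(z<155)&(abs(v)<17))
    pr("loop",near&(u<-60)&(u>-125)&(abs(v)<32)&(z>128)&(h[...,1]<100))
for n in sys.argv[1:]:
    if n=="wrist": im,P=wrist()
    else: im=arm.get_image(n);P=cloud(im)
    st(im,P,n)
    np.savez("last_"+n,p=P,c=im["pixels"])
E
python3 lt.py scene side wrist; python3 plan.py .5 .1 .3 -3.5 0 5|head -1
python3 - <<'E'
import numpy as np,cv2
a=np.load("last_scene.npz")["c"][200:330,430:560,::-1];b=np.load("last_wrist.npz")["c"][...,::-1]
cv2.imwrite("pics/l1.png",np.hstack([cv2.resize(a,(400,400)),cv2.resize(b,(400,400))]))
E
```

```text
scene lidtop 3443 u,v,z 2/50/98: [[-53.2, -93.4, 130.3], [-4.6, -15.9, 133.1], [52.5, 85.0, 136.7]]
scene lidends 2523 u,v,z 2/50/98: [[-56.1, -93.9, 130.3], [-4.8, -42.4, 133.2], [52.4, 85.8, 136.7]]
scene lever 113 u,v,z 2/50/98: [[-100.3, -15.0, 101.2], [-87.3, -3.0, 111.6], [-75.0, 10.8, 124.4]]
scene keeper 132 u,v,z 2/50/98: [[-71.8, -15.9, 126.2], [-58.6, -0.4, 132.8], [-53.4, 15.0, 146.8]]
scene loop 2933 u,v,z 2/50/98: [[-122.7, -31.6, 140.3], [-83.4, -24.9, 420.6], [-60.9, 12.5, 687.4]]
side lidtop 3964 u,v,z 2/50/98: [[-52.7, -87.1, 130.3], [7.2, 3.5, 133.4], [54.2, 87.6, 137.2]]
side lidends 2700 u,v,z 2/50/98: [[-52.5, -88.3, 130.3], [4.9, 33.9, 133.4], [53.9, 89.1, 137.2]]
side lever 92 u,v,z 2/50/98: [[-99.3, -9.9, 108.2], [-92.0, 0.2, 116.7], [-82.4, 11.2, 124.8]]
side keeper 140 u,v,z 2/50/98: [[-70.6, -15.6, 126.7], [-54.7, 0.6, 134.9], [-50.6, 15.4, 147.5]]
side loop 3446 u,v,z 2/50/98: [[-122.3, -29.5, 140.6], [-72.7, 11.4, 564.2], [-60.4, 31.4, 712.3]]
wrist lidtop 29559 u,v,z 2/50/98: [[-53.1, -89.2, 132.8], [-2.8, -23.0, 134.2], [52.5, 77.7, 135.9]]
wrist lidends 20631 u,v,z 2/50/98: [[-55.2, -89.9, 132.7], [-0.2, -47.5, 134.2], [52.4, 81.0, 135.9]]
wrist lever 1133 u,v,z 2/50/98: [[-102.5, -12.0, 103.2], [-88.4, -0.3, 114.2], [-73.9, 12.0, 125.2]]
wrist keeper 1218 u,v,z 2/50/98: [[-71.1, -15.2, 126.8], [-59.6, -0.4, 131.3], [-50.3, 15.2, 147.2]]
wrist loop 39267 u,v,z 2/50/98: [[-123.6, -31.4, 144.0], [-93.7, -25.1, 381.9], [-61.4, -3.4, 390.8]]
now 27.275 [0.5043 0.1585 0.301 ] [ 0.998 -0.062 -0.001] [-0.001  0.    -1.   ] [-0.31  0.24 -0.12  1.72  0.03  1.19 -2.07] F [-0.1  0.9  0.8] 0.000288624435011996 0.0
```

View pics/l1.png

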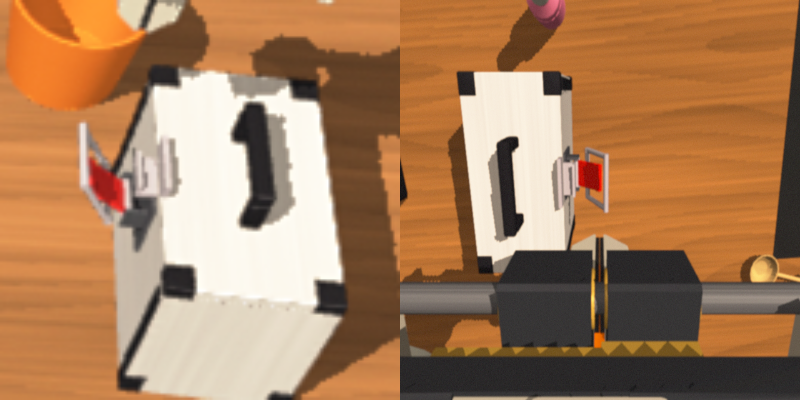

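The lid is seated: its top is at z 134 and it is centred. The keeper's back plate reaches z 147. The loop bar is outboard, at about u -108, z 144 in the case frame. I'll turn the tool 90° so the flat finger sides face the bar, then approach from outside.

```bash
python3 - <<'E'
from h import *
for n in("scene","side"):
    F=np.load("last_%s.npz"%n);P=F["p"]
    m=(P[...,0]>.28)&(P[...,0]<.43)&(P[...,1]>.1)&(P[...,1]<.3)&(P[...,2]>.02)&(P[...,2]<.2)
    print("tub",n,np.percentile(P[m],[2,50,98],axis=0).round(3).tolist())
    d=P[...,:2]-[.5108,.2580];a=np.radians(86.45);u=d@[np.cos(a),np.sin(a)]*1000;v=d@[-np.sin(a),np.cos(a)]*1000;z=P[...,2]*1000
    m=(u>-130)&(u<-76)&(abs(v)<32)&(z>132)&(z<165);q=np.c_[u[m],v[m],z[m]]
    k=q[:,2]>138;print("bar",n,np.median(q[k],0).round(1),np.percentile(q[k],[5,95],axis=0).round(1).tolist())
E
python3 plan.py .5022 .11 .25 86.45 0 10 .5022 .12 .155 86.45 0 3; cat >> lt.py <<'E'
E
```

```text
tub scene [[0.282, 0.127, 0.022], [0.357, 0.179, 0.065], [0.429, 0.283, 0.135]]
bar scene [-108.5   -4.1  142.4] [[-111.2, -26.1, 139.3], [-105.4, 21.5, 145.9]]
tub side [[0.283, 0.129, 0.022], [0.347, 0.216, 0.073], [0.428, 0.295, 0.136]]
bar side [-106.8    1.1  142.5] [[-110.4, -23.2, 139.1], [-103.2, 25.3, 146.3]]
now 27.275 [0.5043 0.1585 0.301 ] [ 0.998 -0.062 -0.001] [-0.001  0.    -1.   ] [-0.31  0.24 -0.12  1.72  0.03  1.19 -2.07] F [-0.1  0.9  0.8] 0.000288624435011996 0.0
[0.0001, 0.0049, 0.0051, -0.0001, 0.0, -0.1571],[-0.0007, 0.0048, 0.0051, -0.0001, 0.0, -0.1571],[-0.0014, 0.0047, 0.0051, -0.0001, 0.0, -0.1571],[-0.0021, 0.0044, 0.0051, -0.0001, 0.0, -0.1571],[-0.0028, 0.004, 0.0051, -0.0001, 0.0, -0.1571],[-0.0034, 0.0035, 0.0051, -0.0001, 0.0, -0.1571],[-0.0039, 0.0029, 0.0051, -0.0001, 0.0, -0.1571],[-0.0043, 0.0023, 0.0051, -0.0001, 0.0, -0.1571],[-0.0046, 0.0016, 0.0051, -0.0001, 0.0, -0.1571],[-0.0048, 0.0009, 0.0051, -0.0001, 0.0, -0.1571],
[0.0033, -0.0002, 0.0317, 0.0, 0.0, 0.0],[0.0033, -0.0002, 0.0317, 0.0, 0.0, 0.0],[0.0033, -0.0002, 0.0317, 0.0, 0.0, 0.0],
```

Request:
arm_command(
  targets=[
    [[0,0.005,0.005,0,0,-0.157],[-0.0007,0.005,0.005,0,0,-0.157],[-0.0014,0.0047,0.005,0,0,-0.157],[-0.002,0.0044,0.005,0,0,-0.157],[-0.0028,0.004,0.005,0,0,-0.157],[-0.0034,0.0035,0.005,0,0,-0.157],[-0.004,0.003,0.005,0,0,-0.157],[-0.0043,0.0023,0.005,0,0,-0.157],[-0.0046,0.0016,0.005,0,0,-0.157],[-0.0048,0.001,0.005,0,0,-0.157]],
  ],
)

```text
clock: 28.52
position: [0.5023, 0.1099, 0.2506]
ee_rot: [-2.282, -2.158, 0.001]
force: [0.1, 0.3, 0.3]
width: 0.005
gripper_force: 0.0
```

Request:
arm_command(
  targets=[
    [[0.002,0,0.032,0,0,0],[0.002,0,0.032,0,0,0],[0.002,0,0.0315,0,0,0],[0,0,0,0,0,0]],
  ],
)

```text
clock: 29.02
position: [0.5011, 0.1154, 0.1535]
ee_rot: [-2.286, -2.15, 0.007]
force: [0.2, -0.4, 0.2]
width: 0.004
gripper_force: 0.0
```

```bash
cat > uv.py <<'E'
from plan import *
a=np.radians(86.45);ex=np.array([np.cos(a),np.sin(a),0]);ey=np.array([-np.sin(a),np.cos(a),0]);O=np.array([.5108,.2580,0])
def W(u,v,z): return O+ex*u/1000+ey*v/1000+np.array([0,0,z/1000])
def UV(p): d=p-O; return np.round([d@ex*1000,d@ey*1000,p[2]*1000],1)
if __name__=="__main__":
    p,r,s=cur(); print("TCP uvz",UV(p),"z",np.round(r.as_matrix()[:,2],3),"x",np.round(r.as_matrix()[:,0],3),"F",np.round(s["force"],1),s["clock"])
E
python3 uv.py; python3 plan.py .5026 .1262 .155 86.45 0 1
```

```text
TCP uvz [-142.9    0.9  153.5] z [-0.005 -0.001 -1.   ] x [ 0.061  0.998 -0.001] F [ 0.2 -0.4  0.2] 29.025
now 29.025 [0.5011 0.1154 0.1535] [ 0.061  0.998 -0.001] [-0.005 -0.001 -1.   ] [-0.07  0.39 -0.33  1.93  0.16  0.86 -0.55] F [ 0.2 -0.4  0.2] 0.0003613056182732473 0.0
[0.0109, 0.0008, -0.0015, -0.0052, 0.0011, 0.0007],
```

Request:
arm_command(
  targets=[
    [[0.012,0.0005,-0.001,-0.005,0,0],[0.01,0,0,0,0,0],[0.008,0,0,0,0,0],[0.006,0,0,0,0,0],[0.006,0,0,0,0,0],[0.005,0,0,0,0,0],[0.004,0,0,0,0,0],[0.003,0,0,0,0,0],[0,0,0,0,0,0]],
  ],
)

```text
clock: 30.15
position: [0.5065, 0.1685, 0.1564]
ee_rot: [2.288, 2.148, 0.004]
force: [0.4, -0.6, -0.0]
width: 0.008
gripper_force: 0.0
```

```bash
python3 uv.py; python3 lt.py scene wrist side| grep -v lid
python3 - <<'E'
import numpy as np,cv2
a=np.load("last_scene.npz")["c"][200:330,420:550,::-1];b=np.load("last_side.npz")["c"][320:450,190:320,::-1]
cv2.imwrite("pics/l2.png",np.hstack([cv2.resize(a,(400,400)),cv2.resize(b,(400,400))]))
E
```

```text
TCP uvz [-89.6  -1.2 156.4] z [ 0.004 -0.001 -1.   ] x [ 0.063  0.998 -0.   ] F [ 0.4 -0.6 -0. ] 30.15
scene lever 14 u,v,z 2/50/98: [[-126.5, -82.0, 117.4], [-103.2, 1.7, 120.8], [-101.2, 11.4, 235.6]]
scene keeper 3
scene loop 3672 u,v,z 2/50/98: [[-124.4, -31.6, 224.5], [-97.5, -13.5, 548.5], [-61.4, 29.6, 597.6]]
wrist lever 647 u,v,z 2/50/98: [[-91.1, -25.1, 108.0], [-82.1, -0.7, 114.7], [-7.7, 78.2, 236.9]]
wrist keeper 5617 u,v,z 2/50/98: [[-73.5, -16.0, 127.6], [-65.2, -0.0, 139.7], [-50.5, 16.0, 149.8]]
wrist loop 36027 u,v,z 2/50/98: [[-79.4, -30.1, 129.6], [-64.5, 0.5, 237.3], [-60.5, 29.6, 246.3]]
side lever 24 u,v,z 2/50/98: [[-99.9, 2.0, 106.5], [-92.4, 8.9, 117.0], [-80.3, 13.5, 137.4]]
side keeper 198 u,v,z 2/50/98: [[-71.6, -16.3, 126.6], [-66.1, 0.2, 140.7], [-50.5, 16.0, 149.4]]
side loop 1964 u,v,z 2/50/98: [[-122.2, -30.4, 135.6], [-78.6, 3.8, 550.8], [-60.6, 31.2, 597.2]]
```

View pics/l2.png

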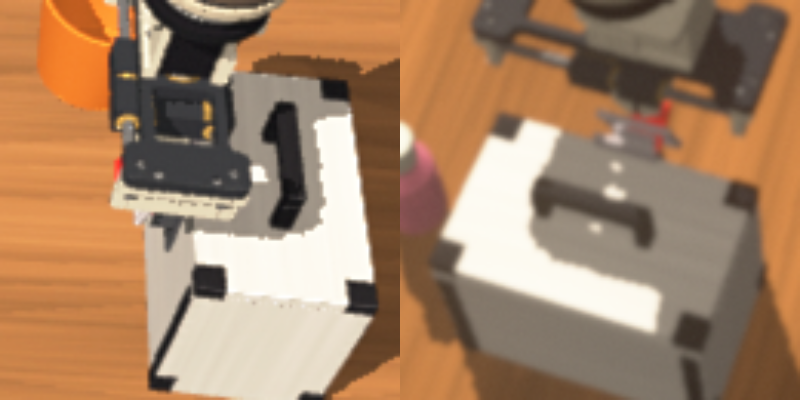

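Request:
arm_command(
  targets=[
    [[-0.008,0,0,0,0,0],[-0.008,0,0,0,0,0],[0,0,-0.03,0,0,0],[0,0,-0.03,0,0,0],[0,0,0,0,0,0]],
  ],
)

```text
clock: 30.92
position: [0.5065, 0.1522, 0.2186]
ee_rot: [2.288, 2.145, 0.01]
force: [0.4, -0.7, 0.0]
width: 0.002
gripper_force: 0.0
```

```bash
cat > bar.py <<'E'
from uv import *
for n in("wrist","side","scene"):
    if n=="wrist": im,P=wrist()
    else: im=arm.get_image(n);P=cloud(im)
    h=cv2.cvtColor(im["pixels"],cv2.COLOR_RGB2HSV).astype(int)
    d=P-O;u=d@ex*1000;v=d@ey*1000;z=P[...,2]*1000
    for k,m in(("bar ends",(u>-80)&(u<-45)&(abs(v)>17)&(abs(v)<27)&(z>136)&(z<160)),("mid",(u>-80)&(u<-45)&(abs(v)<14)&(z>136)&(z<160)),("lever",(h[...,1]>150)&((h[...,0]<6)|(h[...,0]>174))&(z>50)&(z<135)&(abs(v)<20)&(u<-65)&(u>-120))):
        q=np.c_[u[m],v[m],z[m]]
        if len(q)>4: print(n,k,len(q),np.percentile(q,[3,50,97],axis=0).round(1).tolist())
E
python3 bar.py; python3 uv.py
```

```text
wrist bar ends 659 [[-64.7, -24.5, 136.5], [-58.6, 17.3, 143.3], [-52.8, 25.8, 146.9]]
wrist mid 1151 [[-62.4, -13.1, 137.2], [-56.7, -0.1, 144.0], [-52.8, 13.1, 147.1]]
wrist lever 2018 [[-101.2, -11.3, 106.2], [-90.1, 0.4, 115.0], [-78.2, 12.1, 124.8]]
side bar ends 40 [[-62.8, -24.8, 137.5], [-57.2, 0.2, 141.6], [-52.1, 25.6, 146.4]]
side mid 75 [[-62.7, -13.1, 136.5], [-54.8, 0.3, 142.9], [-50.8, 12.1, 147.9]]
side lever 107 [[-99.5, -10.7, 108.1], [-92.0, 1.1, 115.5], [-83.7, 11.2, 124.8]]
scene bar ends 30 [[-64.2, -26.1, 136.1], [-57.8, -21.9, 142.0], [-52.8, -17.5, 147.2]]
scene mid 43 [[-62.4, -13.3, 137.2], [-57.6, -4.3, 141.9], [-48.2, 6.9, 146.4]]
scene lever 135 [[-103.6, -14.3, 102.3], [-90.2, -3.1, 114.1], [-75.2, 11.4, 124.4]]
TCP uvz [-106.5   -0.7  215.8] z [ 0.003 -0.001 -1.   ] x [ 0.064  0.998 -0.001] F [ 0.1  0.3 -0.2] 31.075
```

```bash
cat > fold.py <<'E'
from uv import *
import sys
def pose(K,phi):
    r=rot(86.45,phi);M=r.as_matrix();return W(K[0],0,K[1])-M@np.array([.0095,0,.019]),r
def Kth(t,r=33,g=2): return (-71-r*np.sin(t)-g*np.cos(t),98-r*np.cos(t)+g*np.sin(t))
def seq(p,r,poses):
    for q,s in poses:
        x=rows(p,r,q,s,1)[0]; print([round(c,4)for c in x],end=","); p,r=q,s
    print()
p,r,s=cur()
A=[pose((u+9.5,z),0) for u,z in((-106.5,175),(-106.5,140),(-107,129),(-108,123),(-109,117),(-110,111),(-110.5,105),(-110.5,101))]
ths=np.arange(1.45,.35,-.08);B=[pose(Kth(t),min(32,max(0,(1.5-t)/.5*32))) for t in ths]
if sys.argv[1]=="A": seq(p,r,A)
else:
    i=int(sys.argv[2]);seq(p,r,B[i:i+int(sys.argv[3])]); print(ths.round(2))
E
python3 fold.py A; python3 fold.py B 0 8
```

```text
[0.0, -0.0008, 0.0218, 0.0035, 0.0011, -0.0021],[0.0, 0.0, 0.035, 0.0, 0.0, 0.0],[-0.0005, 0.0, 0.011, 0.0, 0.0, 0.0],[-0.001, 0.0, 0.006, 0.0, 0.0, 0.0],[-0.001, 0.0, 0.006, 0.0, 0.0, 0.0],[-0.001, 0.0, 0.006, 0.0, 0.0, 0.0],[-0.0005, 0.0, 0.006, 0.0, 0.0, 0.0],[0.0, 0.0, 0.004, 0.0, 0.0, 0.0],
[-0.008, -0.001, 0.1014, 0.0035, 0.0569, -0.002],[-0.0015, 0.0, 0.0036, 0.0, 0.0894, 0.0],[-0.0016, 0.0, 0.0036, 0.0, 0.0894, 0.0],[-0.0016, 0.0, 0.0036, 0.0, 0.0894, 0.0],[-0.0016, 0.0, 0.0036, 0.0, 0.0894, 0.0],[-0.0016, 0.0, 0.0036, 0.0, 0.0894, 0.0],[-0.0011, 0.0, 0.0032, 0.0, 0.0559, 0.0],[0.0001, 0.0, 0.0026, 0.0, 0.0, 0.0],
[1.45 1.37 1.29 1.21 1.13 1.05 0.97 0.89 0.81 0.73 0.65 0.57 0.49 0.41]
```

Request:
arm_command(
  targets=[
    [[0,-0.0008,0.022,0.0035,0.001,-0.002],[0,0,0.035,0,0,0],[-0.0005,0,0.011,0,0,0],[-0.001,0,0.006,0,0,0],[-0.001,0,0.006,0,0,0],[-0.001,0,0.006,0,0,0],[-0.0005,0,0.006,0,0,0],[0,0,0.004,0,0,0],[0,0,0,0,0,0]],
  ],
)

```text
clock: 32.2
position: [0.5042, 0.1487, 0.1202]
ee_rot: [-2.288, -2.152, -0.001]
force: [0.2, -0.6, -0.1]
width: 0.004
gripper_force: 0.0
```

```bash
python3 uv.py; python3 bar.py; python3 fold.py B 0 9
```

```text
TCP uvz [-109.5   -0.2  120.2] z [ 0.     0.001 -1.   ] x [0.061 0.998 0.001] F [ 0.2 -0.6 -0.1] 32.2
wrist bar ends 766 [[-56.6, -21.7, 136.7], [-53.9, 17.0, 145.9], [-52.5, 21.7, 147.3]]
wrist mid 2127 [[-56.6, -13.2, 136.9], [-53.9, -0.2, 145.9], [-52.6, 13.0, 147.3]]
wrist lever 2821 [[-100.8, -11.6, 99.4], [-91.3, 0.1, 100.5], [-82.5, 12.1, 102.0]]
side bar ends 20 [[-56.0, -20.8, 136.8], [-53.0, 18.1, 144.2], [-50.5, 22.5, 149.7]]
side mid 52 [[-57.0, -12.6, 136.2], [-53.5, 0.9, 143.2], [-50.2, 13.0, 147.4]]
side lever 55 [[-98.7, -11.7, 94.9], [-92.1, -0.2, 100.0], [-85.8, 11.2, 104.2]]
scene bar ends 12 [[-56.4, -23.3, 140.9], [-55.3, -17.7, 144.8], [-53.2, 20.3, 146.7]]
scene mid 36 [[-57.3, -12.9, 136.6], [-55.9, 0.1, 143.9], [-53.4, 11.4, 147.9]]
[-0.0051, -0.0003, 0.006, 0.0008, 0.0551, 0.0008],[-0.0015, 0.0, 0.0036, 0.0, 0.0894, 0.0],[-0.0016, 0.0, 0.0036, 0.0, 0.0894, 0.0],[-0.0016, 0.0, 0.0036, 0.0, 0.0894, 0.0],[-0.0016, 0.0, 0.0036, 0.0, 0.0894, 0.0],[-0.0016, 0.0, 0.0036, 0.0, 0.0894, 0.0],[-0.0011, 0.0, 0.0032, 0.0, 0.0559, 0.0],[0.0001, 0.0, 0.0026, 0.0, 0.0, 0.0],[0.0003, 0.0, 0.0026, 0.0, 0.0, 0.0],
[1.45 1.37 1.29 1.21 1.13 1.05 0.97 0.89 0.81 0.73 0.65 0.57 0.49 0.41]
```

```bash
sed -i 's/("mid"/("lowbar",(u>-80)\&(u<-57)\&(abs(v)>17.5)\&(abs(v)<27)\&(z>122)\&(z<137)),("mid"/' bar.py; python3 bar.py | grep lowbar
```

```text
wrist lowbar 894 [[-68.3, -25.1, 122.5], [-61.4, 18.6, 133.3], [-57.8, 26.0, 135.1]]
side lowbar 11 [[-66.0, 21.4, 124.2], [-60.2, 24.3, 132.0], [-57.3, 26.5, 135.7]]
```

Request:
arm_command(
  targets=[
    [[-0.005,0,0.006,0,0.055,0],[-0.0015,0,0.0036,0,0.089,0],[-0.0016,0,0.0036,0,0.089,0],[-0.0016,0,0.0036,0,0.089,0],[-0.0016,0,0.0036,0,0.089,0],[-0.0016,0,0.0036,0,0.089,0],[0,0,0,0,0,0]],
  ],
)

```text
clock: 33.38
position: [0.5042, 0.1376, 0.0943]
ee_rot: [-2.011, -1.881, -0.513]
force: [-0.6, -2.4, 2.2]
width: 0.006
gripper_force: 1.3
```

```bash
python3 uv.py; python3 bar.py|grep -v mid; python3 fold.py B 6 8
```

```text
TCP uvz [-120.6   -0.9   94.3] z [ 0.031  0.479 -0.877] x [0.059 0.875 0.48 ] F [-0.6 -2.4  2.2] 33.375
wrist bar ends 1067 [[-57.3, -21.6, 136.6], [-56.4, 17.1, 144.8], [-52.9, 21.8, 147.0]]
wrist lowbar 1774 [[-67.3, -24.9, 122.7], [-63.6, 18.1, 132.2], [-57.1, 25.9, 134.6]]
wrist lever 5133 [[-103.0, -11.6, 83.4], [-88.5, 0.4, 90.4], [-75.5, 12.3, 97.8]]
side bar ends 24 [[-56.8, -24.2, 136.3], [-53.2, -17.1, 142.1], [-45.5, 22.5, 148.9]]
side lowbar 12 [[-64.8, -22.0, 126.0], [-61.7, 23.4, 130.6], [-58.9, 26.1, 134.0]]
side lever 12 [[-101.8, -10.9, 79.0], [-98.1, 2.7, 83.1], [-88.8, 9.2, 89.2]]
scene bar ends 21 [[-57.5, -24.7, 136.9], [-55.7, -19.8, 142.7], [-53.2, 19.0, 145.7]]
scene lowbar 32 [[-70.8, -26.1, 123.3], [-62.7, -18.1, 130.7], [-57.4, 23.7, 135.4]]
scene lever 147 [[-99.9, -14.7, 80.8], [-88.4, -1.9, 89.8], [-75.9, 9.8, 97.4]]
[-0.0012, -0.0007, 0.0033, 0.0008, 0.0597, 0.0015],[0.0001, 0.0, 0.0026, 0.0, 0.0, 0.0],[0.0003, 0.0, 0.0026, 0.0, 0.0, 0.0],[0.0005, 0.0, 0.0026, 0.0, 0.0, 0.0],[0.0007, 0.0, 0.0026, 0.0, 0.0, 0.0],[0.0009, 0.0, 0.0025, 0.0, 0.0, 0.0],[0.0011, 0.0, 0.0024, 0.0, 0.0, 0.0],[0.0013, 0.0, 0.0023, 0.0, 0.0, 0.0],
[1.45 1.37 1.29 1.21 1.13 1.05 0.97 0.89 0.81 0.73 0.65 0.57 0.49 0.41]
```

The bar sits in the keeper trough and the lever is at about 1.05 rad. Continuing past dead centre.

Request:
arm_command(
  targets=[
    [[-0.001,-0.0007,0.0033,0,0.06,0],[0,0,0.0026,0,0,0],[0.0003,0,0.0026,0,0,0],[0.0005,0,0.0026,0,0,0],[0.0007,0,0.0026,0,0,0],[0.001,0,0.0025,0,0,0],[0.0011,0,0.0024,0,0,0],[0.0013,0,0.0023,0,0,0],[0,0,0,0,0,0]],
  ],
)

```text
clock: 34.65
position: [0.5036, 0.1547, 0.0795]
ee_rot: [-1.967, -1.851, -0.567]
force: [-0.0, 0.2, -0.2]
width: 0.006
gripper_force: 0.0
```

```bash
python3 uv.py; python3 bar.py|grep -v mid
```

```text
TCP uvz [-103.5    0.7   79.5] z [ 0.032  0.531 -0.847] x [0.051 0.845 0.532] F [-0.   0.2 -0.2] 34.65
wrist bar ends 1339 [[-57.2, -21.7, 136.7], [-56.4, 17.1, 144.8], [-53.0, 21.7, 147.0]]
wrist lowbar 1966 [[-65.8, -25.0, 122.8], [-63.7, 17.9, 132.7], [-57.1, 25.9, 134.6]]
wrist lever 2963 [[-85.4, -11.6, 67.6], [-79.1, 0.4, 82.2], [-74.3, 12.2, 94.3]]
side bar ends 23 [[-56.1, -25.6, 136.3], [-53.6, -18.3, 140.8], [-49.9, 22.0, 146.4]]
side lowbar 15 [[-65.7, -23.6, 124.5], [-62.4, 22.4, 130.9], [-58.4, 26.4, 133.5]]
scene bar ends 22 [[-57.4, -24.5, 136.3], [-55.6, -21.0, 143.2], [-46.5, 19.4, 146.3]]
scene lowbar 32 [[-65.5, -26.2, 123.6], [-62.6, -17.8, 131.8], [-57.1, 23.2, 134.6]]
scene lever 94 [[-87.1, -15.3, 64.8], [-80.3, -5.8, 79.2], [-74.1, 9.0, 91.1]]
```

Request:
arm_command(
  targets=[
    [[0,0,0,0,0,0],[0,0,0,0,0,0],[0,0,0,0,0,0],[0,0,0,0,0,0]],
  ],
)

```text
clock: 35.3
position: [0.5041, 0.1542, 0.0796]
ee_rot: [-1.968, -1.851, -0.567]
force: [0.7, -0.0, -0.3]
width: 0.004
gripper_force: 0.0
```

```bash
python3 bar.py|grep lever; python3 fold.py B 13 1
```

```text
wrist lever 3023 [[-85.7, -11.6, 67.4], [-79.1, 0.3, 81.9], [-74.3, 12.2, 94.4]]
scene lever 94 [[-86.5, -14.8, 64.4], [-80.0, -6.2, 78.5], [-74.0, 8.1, 92.6]]
[-0.0001, 0.0003, -0.0001, 0.0004, -0.0021, 0.0008],
[1.45 1.37 1.29 1.21 1.13 1.05 0.97 0.89 0.81 0.73 0.65 0.57 0.49 0.41]
```

```bash
cat >> fold.py <<'E'
C=[pose(Kth(t),32) for t in (.41,.33,.25,.17,.09,.02)]
print("C");seq(p,r,C)
E
python3 fold.py B 13 1
```

```text
[-0.0001, 0.0003, -0.0001, 0.0004, -0.0021, 0.0008],
[1.45 1.37 1.29 1.21 1.13 1.05 0.97 0.89 0.81 0.73 0.65 0.57 0.49 0.41]
C
[-0.0001, 0.0003, -0.0001, 0.0004, -0.0021, 0.0008],[0.0015, 0.0, 0.0022, 0.0, 0.0, 0.0],[0.0016, 0.0, 0.0021, 0.0, 0.0, 0.0],[0.0018, 0.0, 0.0019, 0.0, 0.0, 0.0],[0.0019, 0.0, 0.0018, 0.0, 0.0, 0.0],[0.0018, 0.0, 0.0014, 0.0, 0.0, 0.0],
```

Request:
arm_command(
  targets=[
    [[0.0015,0,0.0022,0,0,0],[0.0016,0,0.0021,0,0,0],[0.0018,0,0.0019,0,0,0],[0.0019,0,0.0018,0,0,0],[0,0,0,0,0,0]],
  ],
)

```text
clock: 36.08
position: [0.5046, 0.1646, 0.0764]
ee_rot: [-1.968, -1.852, -0.567]
force: [-0.3, -0.9, -0.5]
width: 0.005
gripper_force: 0.0
```

```bash
python3 bar.py|grep -v mid
```

```text
wrist bar ends 1422 [[-57.1, -21.7, 136.7], [-56.4, 17.1, 145.2], [-52.8, 21.7, 147.0]]
wrist lowbar 1920 [[-65.3, -24.9, 123.2], [-63.5, 18.0, 133.0], [-57.1, 25.9, 134.6]]
wrist lever 1076 [[-74.7, -11.2, 62.3], [-72.7, 0.0, 71.6], [-72.4, 12.1, 86.9]]
side bar ends 28 [[-56.4, -22.2, 136.2], [-53.7, 17.8, 140.3], [-48.0, 23.7, 146.6]]
side lowbar 16 [[-64.8, -23.5, 125.8], [-62.0, 23.0, 131.4], [-58.3, 26.6, 134.6]]
scene bar ends 21 [[-62.9, -26.2, 136.1], [-56.0, -21.1, 140.9], [-52.7, 22.2, 148.3]]
scene lowbar 36 [[-70.1, -26.4, 123.5], [-62.2, -19.7, 131.0], [-57.1, 23.6, 136.4]]
scene lever 48 [[-74.6, -15.0, 58.9], [-72.7, -8.3, 71.1], [-69.4, 8.3, 86.7]]
```

Request:
arm_command(
  targets=[
    [[-0.01,0,-0.005,0,0,0],[-0.01,0,-0.02,0,0,0],[0,0,-0.05,0,0,0],[0,0,-0.05,0,0,0],[0,0,-0.03,0,0,0],[0,0,0,0,0,0]],
  ],
)

```text
clock: 36.98
position: [0.4997, 0.0627, 0.1982]
ee_rot: [-1.973, -1.851, -0.57]
force: [0.2, -0.5, 0.2]
width: 0.009
gripper_force: 0.0
```

```bash
python3 bar.py|grep -v mid; python3 lt.py scene side wrist|grep lidends; python3 - <<'E'
import numpy as np,cv2
a=np.load("last_scene.npz")["c"][200:330,420:550,::-1];b=np.load("last_wrist.npz")["c"][...,::-1]
cv2.imwrite("pics/fin.png",np.hstack([cv2.resize(a,(400,400)),cv2.resize(b,(400,400))]))
E
```

```text
wrist bar ends 283 [[-57.5, -21.4, 136.4], [-56.6, 17.2, 144.3], [-53.1, 22.3, 146.7]]
wrist lowbar 460 [[-65.6, -24.7, 122.7], [-64.0, 18.4, 132.3], [-57.1, 26.3, 135.1]]
wrist lever 756 [[-75.0, -11.2, 61.0], [-72.9, 0.7, 75.4], [-72.2, 12.4, 91.5]]
side bar ends 25 [[-56.7, -20.7, 136.5], [-53.7, 17.6, 142.5], [-51.2, 23.0, 146.7]]
side lowbar 16 [[-65.2, -23.3, 123.3], [-62.2, 22.6, 131.1], [-59.4, 26.1, 134.5]]
scene bar ends 16 [[-57.6, -25.4, 138.7], [-55.5, -20.8, 144.6], [-51.3, 18.2, 146.8]]
scene lowbar 32 [[-65.5, -26.6, 122.9], [-62.4, -18.2, 131.1], [-57.1, 23.4, 135.0]]
scene lever 50 [[-75.2, -15.3, 58.6], [-72.7, -5.4, 68.7], [-69.9, 9.4, 83.7]]
scene lidends 2506 u,v,z 2/50/98: [[-56.1, -93.8, 130.3], [-4.7, -42.6, 133.2], [52.5, 86.4, 136.5]]
side lidends 2716 u,v,z 2/50/98: [[-52.2, -88.5, 130.2], [5.4, 34.3, 133.3], [54.0, 89.7, 137.0]]
wrist lidends 19663 u,v,z 2/50/98: [[-57.1, -88.6, 132.3], [-25.0, 30.3, 134.0], [15.2, 89.2, 135.6]]
```

View pics/fin.png

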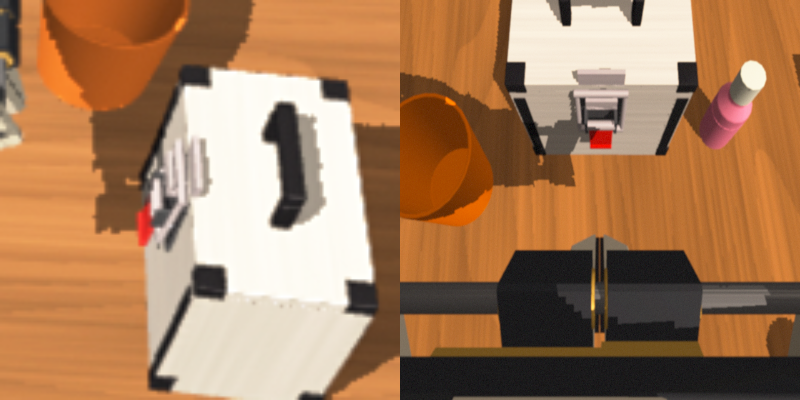

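```bash
python3 - <<'E'
from uv import *
F=np.load("last_wrist.npz");P=F["p"];h=cv2.cvtColor(F["c"],cv2.COLOR_RGB2HSV).astype(int)
d=P-O;u=d@ex*1000;v=d@ey*1000;z=P[...,2]*1000
m=(h[...,1]>150)&((h[...,0]<6)|(h[...,0]>174))&(z>50)&(z<135)&(abs(v)<10)&(u<-65)&(u>-120)
for a in range(56,96,5):
    k=m&(z>=a)&(z<a+5)
    if k.any(): print(a,k.sum(),np.percentile(u[k],[10,50,90]).round(1))
E
```

```text
56 1 [-74.3 -74.3 -74.3]
61 136 [-74.9 -74.  -72.7]
66 75 [-73.1 -72.8 -72.5]
71 81 [-73.1 -72.8 -72.5]
76 84 [-73.1 -72.8 -72.3]
81 87 [-73.2 -72.9 -72.4]
86 90 [-73.2 -72.7 -72.4]
91 32 [-73.4 -73.  -72.7]
```

The lever is vertical: its face stays at u = -72.8 over its whole height. The latch is closed, so I'm handing the job in.

```bash
python3 -c "
from cell import arm
print(arm.sign_off())"
```

```text
the job is handed in; nothing more can be done
None
```

The job is handed in at about 37 s; sign-off returned no verdict. By my last measurements the orange-capped bottle is in the free middle place, the lid is seated with its keeper on the latch side, the loop bar is in the keeper and the red lever is snapped fully down.

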